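Unlock the tile mould and take out the test tiles

TASK

Take the red key from its stand, push it fully home in the lock at the right-hand end of the tile mould and turn it clockwise to its stop to release the hidden bolt. Open the lid all the way, lift every test tile out of its cavity and lay it flat, glazed face up, on the ware board with no tile on top of another. Then shut the lid again, leaving the key fully home in the lock, turned as it is, and do not disturb the cup, the jar or the brass weights.

Things in the scene. Friction and masses are not known exactly. Their poses are not given: they have to be found in the camera images.
- mould: fixed aluminium press mould, 98 (x) x 244 (y) x 30 mm high; origin on its underside under the middle cavity, x towards the hinge side, y left, z up. Three cavities at y = -69, 0, +69 mm, each 78 x 43 mm, floor 22 mm above the worktop, so tiles lie flush. Beside the middle of both long sides of each are finger wells 43 mm long (x), 26 mm or more wide (y), down to 8 mm above the worktop
- lid (a joint): hinge of the grey lid (98 x 244 x 8 mm, mid-plane 35 mm above the worktop when shut, 0.25 kg, low friction) in rad: 0 shut, grows as the front edge lifts, 1.75 fully open, leaning slightly back on its stop. From about 1.4 down it falls shut, from 1.4 to 1.7 it may stay, beyond it leans open. While bolted it gives only a little
- lid_hinge (a point): point on the lid's hinge line (along the mould's y), behind the middle cavity, 35 mm above the worktop
- lid_handle (a point): middle of the lid's handle, a round steel bar 10 mm thick and 84 mm long parallel to the hinge line, in the plane of the lid, 32 mm in front of the lid's front edge and 130 mm from the hinge line; moves with the lid
- lock_plug (a joint): turn of the brass lock plug in rad: 0 bolted, grows as the key is turned clockwise seen from above, stop at 1.35; beyond 1.15 the hidden bolt is fully clear of the lid. Stays where left; takes about 0.06 N m to turn
- lock_mouth (a point): centre of the key slot at the top face of the brass plug (30 x 30 mm, 72 mm above the worktop, standing 6 mm out of the blue lock housing, 48 x 44 x 66 mm high, at the mould's -y end); turns with the plug, x along the length of the slot, z up. The slot goes straight down, about 17 x 7 mm, with 2 mm chamfers
- key: loose key, 60 g, upright in its stand at the start, blade down. Origin at the underside of its round collar, z up, x along the blade's width. Blade 15 (x) x 5 (y) mm, 21 mm long; collar 24 mm across, 5 mm high; above it a flat red bow 36 (x) x 9 (y) mm from z = 5 to 49 mm, to be pinched across its 9 mm. Fully home, the collar lies on the plug's top face. Fits either way round
- key_stand: fixed wooden block 60 x 44 x 26 mm high with a slot in its top that holds the key; origin at the centre of its underside
- ware_board: loose plywood ware board, 130 (x) x 210 (y) x 14 mm high, 0.6 kg, lying on the worktop; origin at the centre of its underside
- tile_0: test tile, 75 x 40 mm and 7 mm thick (green glaze), origin at the centre of its underside, x along its 75 mm length, z out of its glazed face; may be absent (None). At the start it lies in one of the mould's cavities, glazed face up, its length along the mould's x; 45 g
- tile_1: test tile, 75 x 40 mm and 7 mm thick (red-brown glaze), origin at the centre of its underside, x along its 75 mm length, z out of its glazed face; may be absent (None). At the start it lies in one of the mould's cavities, glazed face up, its length along the mould's x; 45 g
- tile_2: test tile, 75 x 40 mm and 7 mm thick (speckled white glaze), origin at the centre of its underside, x along its 75 mm length, z out of its glazed face; may be absent (None). At the start it lies in one of the mould's cavities, glazed face up, its length along the mould's x; 45 g
- cup_2: bystander: black cup, 84 mm across, 80 mm high, origin at the centre of its underside
- jar_1: bystander: white jar with lid, 71 mm across, 102 mm high, origin at the centre of its underside
- weight_0: bystander: brass weight, 26 mm across, 36 mm high
- weight_1: bystander: brass weight, 20 mm across, 32 mm high
Not all that is in view belongs to the job. Leave any turquoise look-alike of the key alone.

How it is judged:
By the outcome, as a careful person would: the job done as asked, in the order asked, and still so for the second after the job is handed in, with the robot touching nothing.
Of tile_0, tile_1, tile_2 only 2 to 3 are there at a start; the rules pass over those that are not, and their reading is None.
At some moment in a run one of ware_board may be knocked a few centimetres aside while the robot is not near it.
It also fails if it takes over 208 s, if anything falls off the work surface, if the arm or the gripper's body presses on something with over 40 N, if the wrist force passes 120 N, or if a joint passes its speed limit or range.

ROBOT

A 6-joint arm with a two-finger parallel gripper is mounted at the origin on the work surface; the furniture and walls round the work are solid. World frame = base frame: x ahead of the robot, y to its left, z up, the work surface at z = 0. Lengths are in m, angles in degrees, forces in N, time in s.
With the tool pointing down it reaches from about 0.4 to 0.825 m from the base axis. Payload 7 kg.
Tool frame: the origin (TCP) lies between the finger pads; the fingertips stand 25 mm ahead of it and the grasp point (between the pads) lies 6 mm ahead of it; z points along the fingers, y is the line along which they close (so a half turn about z gives the same grasp; the last joint's range is limited). The gripper opens to 88 mm and grips with 3 to 60 N. Pads are 19 mm wide; open, the fingers measure 130 mm over their backs; the gripper's body (78 mm by 193 mm) begins 47 mm behind the grasp point.
Start: joints at [-46.862, 20.546, 0.682, 0, -70.136, -16.507], TCP at [0.303, -0.603, 0.226] pointing down, gripper open.
Joint ranges: [-176.03, 176.03], [-82.01, 121.73], [-58.28, 71.71], [-173.87, 95.51], [-174.79, -0.11], [-173.66, 173.66]. Speed limits (degrees/s): [136.94, 136.94, 172.46, 180, 180, 180].

INTERFACE

Orientations are given as [roll, pitch, yaw] about the fixed x, y, z axes, in that order (R = Rz(yaw) Ry(pitch) Rx(roll)).
In Python, from plant import r gives the robot as it stands.
- The arm moves only by the shell command python3 -m crank 'ROWS' [FORCE]. ROWS is JSON, a list of rows, each a list of 3 entries, a list of its own where there are three numbers: the turn, a rotation vector about the tool's x, y, z in degrees, then the shift along the tool's x, y, z in cm, then the closure, from -1 (fully open) to 1 (shut). In form: [[[wx, wy, wz], [dx, dy, dz], fingers], ...]. A call has 1 to 8 rows; each row shifts and turns the commanded pose from where the row before left it, along the tool's axes as they then stand; what a row does not reach is not made up. A row lasts 1/10 s, in which the tool goes at most 50 mm and 8.59 degrees, less where a joint would pass 70% of its speed; a pose out of reach is approached as far as the arm can. A call with a gripper value outside its range is refused whole. The fingers move at their own pace and stop on an object; FORCE is the grip in N (left out, the last holds). Time passes only in rows, so rows that do not move let the fingers close. It gives the time, the measured TCP pose, the force, the opening and the grip force at its end, in the units of the state.
- r.get_state(): the state, without advancing time (a new reading comes with each control period).
- r.capture(name): name is "side" or "top" or "wrist"; returns a dict with "color" (384x512x3 uint8, red, green, blue), "range_z" (384x512 float32, m along the optical axis (not along the pixel's ray), 0 where there is no reading), "intrinsics" (3x3 intrinsics, pixels), "k1" (the pictures are not rectified: a ray, as slopes to the right and down, at radius r is drawn at 1 + k1 r^2 times it, then the intrinsics apply), "world_from_camera" (4x4, takes a point from camera to world coordinates); the wrist camera has in their place "hand_eye" (4x4, takes a point from camera to tool coordinates, whose origin is the TCP and whose axes are the flange's). Camera axes: x right, y down, z forward; pixel columns grow to the right and rows downward; lengths in m; the calibration is good to about 2 mm. A picture is of the moment at which its call begins: read the wrist's pose just before it.
- r.close_job(): hands the job in; it is judged then, once.
The state is a dict: "time_s": time; "joints": joint angles; "qd": joint speeds; "joint_torque": joint torques, N m; "tcp_pos": TCP position; "eef_rot": TCP orientation; "contact_force": force on the tool from outside, world axes, zero at the start; "moment": the same for the moment, N m; "gripper_width": finger opening in m; "gripper_force": force on a finger pad.
Only numpy, scipy, OpenCV 4.12 (cv2) and the standard library are available. Lean on these libraries where they do the work, as an engineer would, in place of code of your own. Each camera call takes 0.05 s, during which the arm holds its last target. There are 200 camera calls.

## Working session

There is one attempt and no reset: what is moved stays moved. The work goes in short steps, Python scripts to look and compute and a shell command to move; the robot and the scene stay as the last step left them, time stands still between calls to the robot, and variables do not carry over. Pictures are saved under pics/ and viewed, at most 14 in all, crops included, and the job is handed in when it is done.

```bash
ls; mkdir -p pics
cat > h.py <<'E'
import numpy as np, cv2, sys
from plant import r
from scipy.spatial.transform import Rotation as Ro
def T_tool(s=None):
    s=s or r.get_state(); T=np.eye(4); T[:3,:3]=Ro.from_euler('xyz',s['eef_rot'],degrees=True).as_matrix(); T[:3,3]=s['tcp_pos']; return T
def cap(name):
    s=r.get_state(); c=r.capture(name)
    c['T']=np.array(c['world_from_camera']) if 'world_from_camera' in c else T_tool(s)@np.array(c['hand_eye'])
    return c
def ray(c,uv):
    K=np.array(c['intrinsics']); k=c['k1']; uv=np.atleast_2d(np.array(uv,float))
    d=cv2.undistortPoints(uv.reshape(-1,1,2),K,np.array([k,0,0,0,0.])).reshape(-1,2)
    return np.c_[d,np.ones(len(d))]
def plane(c,uv,z):
    d=ray(c,uv)@c['T'][:3,:3].T; o=c['T'][:3,3]
    return o+d*((z-o[2])/d[:,2])[:,None]
def pts(c):
    h,w=c['range_z'].shape; v,u=np.mgrid[:h,:w]
    d=ray(c,np.c_[u.ravel(),v.ravel()])*c['range_z'].reshape(-1,1)
    P=d@c['T'][:3,:3].T+c['T'][:3,3]; P[c['range_z'].ravel()<=0]=np.nan
    return P.reshape(h,w,3)
def save(c,fn,s=1,crop=None):
    im=c['color'][:,:,::-1]
    if crop: im=im[crop[1]:crop[3],crop[0]:crop[2]]
    cv2.imwrite(fn,cv2.resize(np.ascontiguousarray(im),None,fx=s,fy=s,interpolation=cv2.INTER_CUBIC))
def tool(p):
    "world point -> tool coords cm"
    T=T_tool(); return np.round((T[:3,:3].T@(np.array(p)-T[:3,3]))*100,2)
E
python3 - <<'E'
from h import *
import pickle
print(r.get_state())
for n in('top','side'):
    c=cap(n); save(c,f'pics/{n}0.png',1.5); pickle.dump(c,open(n+'.pkl','wb')); print(c['T'].round(3),c['k1'],c['intrinsics'])
E
```

```text
pics
{'time_s': 0.0, 'joints': array([-4.68601019e+01,  2.05915530e+01,  6.33211043e-01, -2.12337127e-02,
       -7.01367647e+01, -1.65067766e+01]), 'qd': array([-0.05757646, -0.04185319, -0.00063978, -0.01605488, -0.06747932,
        0.08996534]), 'joint_torque': array([ 1.22973674e-03, -5.82723927e+01,  2.93067133e+01,  6.99730128e+00,
        6.97033349e-03, -1.65691481e-04]), 'tcp_pos': array([ 0.30233704, -0.60293969,  0.22541359]), 'eef_rot': array([ 1.79903141e+02, -7.88700369e-03, -1.53374103e+02]), 'contact_force': array([-0.44203839,  0.01474215, -0.02721943]), 'moment': array([-0.07754423, -0.04451453,  0.02376776]), 'gripper_force': 0.0, 'gripper_width': 0.08787461637548513}
[[-0.008 -0.988  0.157  0.382]
 [-0.999  0.013  0.031  0.159]
 [-0.032 -0.157 -0.987  0.966]
 [ 0.     0.     0.     1.   ]] -0.06837998780001227 [[379.66618269   0.         253.27115738]
 [  0.         379.66618269 195.61152888]
 [  0.           0.           1.        ]]
[[-0.578 -0.47   0.667 -0.286]
 [-0.816  0.311 -0.488  0.781]
 [ 0.023 -0.826 -0.563  0.76 ]
 [ 0.     0.     0.     1.   ]] -0.04309333756687032 [[479.71317806   0.         250.96321115]
 [  0.         479.71317806 193.10472609]
 [  0.           0.           1.        ]]
```

View pics/top0.png

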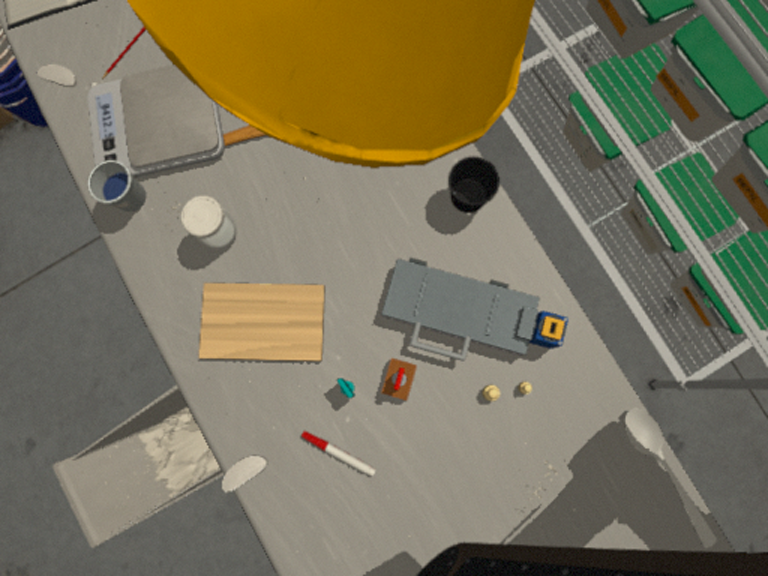

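View pics/side0.png

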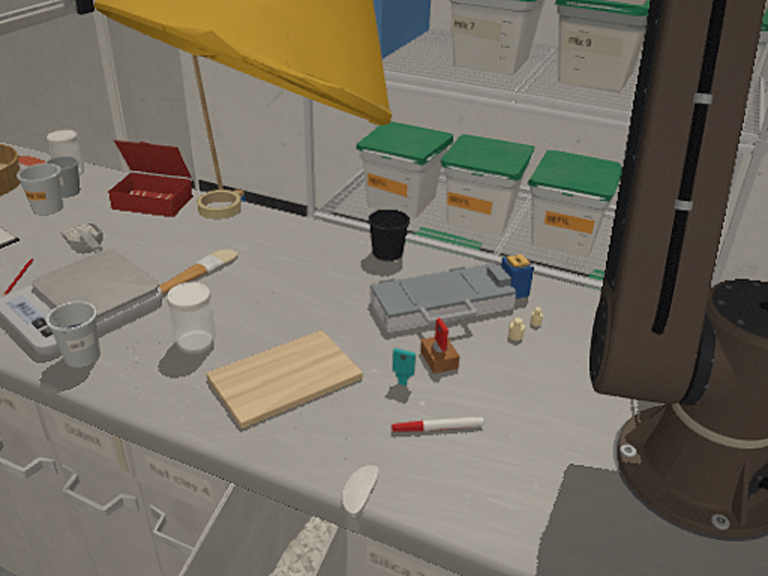

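Top view (768x576): the candidates for the red key are the red bow in the wooden stand at (400,378), the turquoise look-alike at (346,388), the red/white pen at (338,453) and the red pencil at (125,50). I choose the one in the stand. The lid is at about (460,307), the lock at (550,328), the board at (262,321), the weights at (490,393) and (525,388), the cup at (473,185) and the jar at (208,220). There is a yellow parasol overhead, so I'll check its height.

Run:
```python
from h import *
import pickle
out=[]
C={n:pickle.load(open(n+'.pkl','rb')) for n in('top','side')}
t=C['top'];P=pts(t);hsv=cv2.cvtColor(t['color'],cv2.COLOR_RGB2HSV);X,Y,Z=P[...,0],P[...,1],P[...,2]
yel=(hsv[...,0]>18)&(hsv[...,0]<30)&(hsv[...,1]>180)&(Z>0.2)
print('parasol n',yel.sum(),np.nanpercentile(P[yel],[0,5,50,100],axis=0).round(3))
side=pts(C['side']);hs=cv2.cvtColor(C['side']['color'],cv2.COLOR_RGB2HSV)
ys=(hs[...,0]>18)&(hs[...,0]<32)&(hs[...,1]>180);ys[100:]=0
print('parasol side',np.nanpercentile(side[ys],[0,5,50,95,100],axis=0).round(3))
def box(m,n):
    k,l,s,_=cv2.connectedComponentsWithStats(m.astype(np.uint8)); i=1+np.argmax(s[1:,4]); q=P[l==i]; q=q[~np.isnan(q[:,0])]
    rr=cv2.minAreaRect((q[:,:2]*1000).astype(np.float32)); print(n,len(q),'c',np.round(rr[0],1),'size',np.round(rr[1],1),'ang',round(rr[2],2),'z',np.percentile(q[:,2],[5,50,95]).round(4)); return q
v,u=np.mgrid[:384,:512]
def win(a,b,c,d): return (u>a/1.5)&(u<c/1.5)&(v>b/1.5)&(v<d/1.5)
box(win(190,270,335,370)&(Z>0.008)&(Z<0.025),'board')
lid=win(370,250,540,365)&(Z>0.032)&(Z<0.048);box(lid,'lid')
box(win(520,300,580,355)&(Z>0.06),'lock'); box(win(520,300,580,355)&(Z>0.06)&(hsv[...,0]<35),'plug')
box(win(375,350,425,405)&(Z>0.018)&(Z<0.035),'stand')
box(win(375,350,425,405)&((hsv[...,0]<8)|(hsv[...,0]>172))&(hsv[...,1]>180),'key')
for n,w in dict(w0=(478,380,502,405),w1=(515,378,535,398),tq=(325,370,360,405),cup=(440,150,505,215),jar=(175,190,240,250)).items(): box(win(*w)&(Z>0.018),n)
save(t,'pics/crop0.png',6,(245,165,385,265))
```

```text
parasol n 21864 [[ 0.148 -0.04   0.227]
 [ 0.634  0.042  0.346]
 [ 0.691  0.197  0.459]
 [ 0.853  0.416  0.626]]
parasol side [[ 0.611 -0.006  0.227]
 [ 0.629  0.062  0.298]
 [ 0.692  0.233  0.459]
 [ 1.112  0.412  0.51 ]
 [ 1.145  0.454  0.52 ]]
board 4105 c [489.6 390.9] size [210.4 130.8] ang 88.43 z [0.0109 0.0137 0.0165]
lid 4018 c [494.5  59.8] size [243.2 143. ] ang 73.85 z [0.0356 0.0384 0.0414]
lock 384 c [466.6 -84.5] size [45.4 48.6] ang 73.54 z [0.0628 0.0673 0.0728]
plug 205 c [467.1 -85.3] size [34.8 35.6] ang 73.29 z [0.0648 0.0704 0.0733]
stand 383 c [390.3 158. ] size [43.8 60. ] ang 73.16 z [0.0227 0.0256 0.0308]
key 49 c [390.5 158.7] size [ 8.6 34.4] ang 72.06 z [0.0709 0.0735 0.0767]
w0 92 c [365.2   8.6] size [24.3 24.4] ang 46.21 z [0.0194 0.0237 0.0358]
w1 39 c [372.8 -51. ] size [15. 17.] ang 86.04 z [0.0181 0.028  0.0323]
tq 99 c [376.4 242.8] size [31.8 21.8] ang 63.95 z [0.0214 0.0642 0.068 ]
cup 611 c [708.   32.6] size [79.2 81.5] ang 45.78 z [0.0241 0.0607 0.0806]
jar 899 c [648.9 470.2] size [66.2 67.4] ang 2.49 z [0.0345 0.0999 0.1033]
```

View pics/crop0.png

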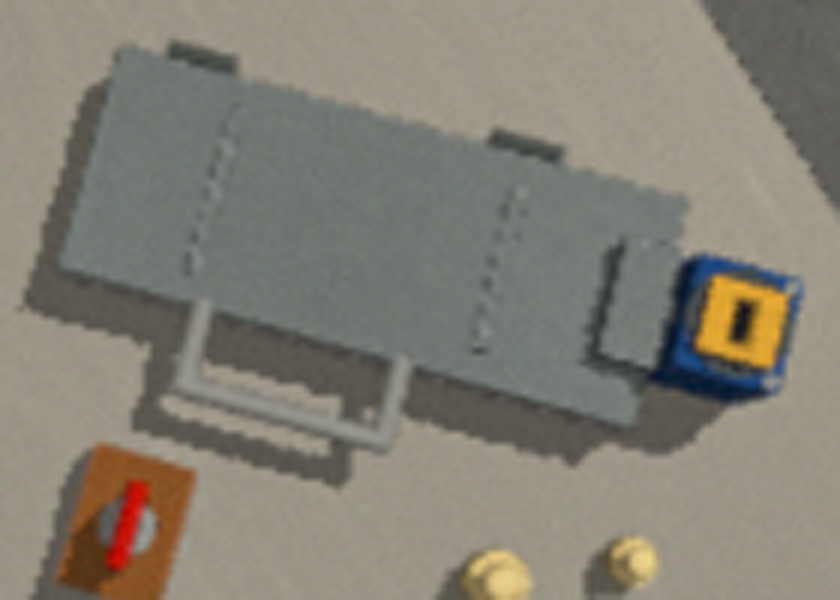

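The crop shows the red bow in its wooden stand at crop (128,525), the slot in the orange plug at (742,320) and the free lid with its handle at (280,410). The stand key is the right one. Now I turn the tool and move over to it.

```bash
python3 -m crank '[[[0,0,-8],[0,0,0],-1],[[0,0,-8],[0,0,0],-1],[[0,0,-8],[0,0,0],-1],[[0,0,-8],[0,0,0],-1],[[0,0,-8],[0,0,0],-1],[[0,0,-8],[0,0,0],-1],[[0,0,-8],[0,0,0],-1],[[0,0,-8],[0,0,0],-1]]'
python3 -m crank '[[[0,0,-8],[0,0,0],-1],[[0,0,-8],[0,0,0],-1],[[0,0,-8],[0,0,0],-1],[[0,0,-8],[0,0,0],-1],[[0,0,-8],[0,0,0],-1],[[0,0,-8],[0,0,0],-1],[[0,0,-8],[0,0,0],-1],[[0,0,-8],[0,0,0],-1]]'
python3 -m crank '[[[0,0,-8],[0,0,0],-1],[[0,0,0],[0.4,-3.8,0],-1],[[0,0,0],[0.4,-3.8,0],-1],[[0,0,0],[0.4,-3.8,0],-1],[[0,0,0],[0.4,-3.8,0],-1],[[0,0,0],[0.4,-3.8,0],-1],[[0,0,0],[0.4,-3.8,0],-1],[[0,0,0],[0.4,-3.8,0],-1]]'
python3 -m crank '[[[0,0,0],[0.4,-3.8,0],-1],[[0,0,0],[0.4,-3.8,0],-1],[[0,0,0],[0.4,-3.8,0],-1],[[0,0,0],[-1.5,-3.5,0],-1],[[0,0,0],[-1.5,-3.5,0],-1],[[0,0,0],[-1.5,-3.5,0],-1],[[0,0,0],[-1.5,-3.5,0],-1],[[0,0,0],[-1.5,-3.5,0],-1]]'
python3 -m crank '[[[0,0,0],[0,0,0],-1],[[0,0,0],[0,0,0],-1]]'
python3 - <<'E'
from h import *
import pickle
s=r.get_state();print(s['tcp_pos'],s['eef_rot'],s['joints'].round(1))
c=cap('wrist');print(np.array(c['hand_eye']).round(3));save(c,'pics/w1.png',1.5);pickle.dump(c,open('w1.pkl','wb'))
t=pickle.load(open('top.pkl','rb'));P=pts(t).reshape(-1,3);S=pts(pickle.load(open('side.pkl','rb'))).reshape(-1,3);Q=np.r_[P,S];Q=Q[(Q[:,2]>.15)&(Q[:,0]>.3)]
for a in np.arange(.5,.85,.05):
    print(round(a,2),[(lambda q:(round(float(np.percentile(q,2)),2),len(q)) if len(q)>5 else '-')(Q[(Q[:,0]>=a)&(Q[:,0]<a+.05)&(Q[:,1]>=b)&(Q[:,1]<b+.1),2]) for b in np.arange(-.2,.5,.1)])
E
```

```text
time_s: 0.9
tcp_pos: [0.3024, -0.6031, 0.2258]
eef_rot: [180.0, 0.0, -89.0]
contact_force: [-0.2, -0.3, -1.0]
gripper_width: 0.0873
gripper_force: 0.0
time_s: 1.7
tcp_pos: [0.3024, -0.6031, 0.2258]
eef_rot: [-180.0, 0.0, -25.0]
contact_force: [1.0, 0.2, 0.8]
gripper_width: 0.0875
gripper_force: 0.0
time_s: 2.5
tcp_pos: [0.4088, -0.3563, 0.2261]
eef_rot: [-180.0, 0.0, -17.4]
contact_force: [1.0, -0.7, 0.8]
gripper_width: 0.0876
gripper_force: 0.0
time_s: 3.3
tcp_pos: [0.4342, -0.0619, 0.2262]
eef_rot: [-180.0, 0.0, -17.4]
contact_force: [0.4, -0.1, -0.1]
gripper_width: 0.0876
gripper_force: 0.0
time_s: 3.5
tcp_pos: [0.4347, -0.0624, 0.2264]
eef_rot: [-180.0, -0.0, -17.2]
contact_force: [0.3, -0.5, 0.2]
gripper_width: 0.0879
gripper_force: 0.0
[ 0.43465829 -0.06241818  0.22637523] [-1.79995693e+02 -8.74825084e-04 -1.72159451e+01] [ 17.7  -2.4 -27.3  -0.  -65.1  55.1]
[[-0.    -0.951 -0.309  0.084]
 [ 1.    -0.     0.001 -0.   ]
 [-0.001 -0.309  0.951 -0.158]
 [ 0.     0.     0.     1.   ]]
0.5 ['-', '-', '-', '-', '-', '-', '-']
0.55 ['-', '-', '-', '-', '-', '-', '-']
0.6 ['-', '-', '-', (0.34, 1912), (0.39, 2354), (0.43, 152), '-']
0.65 ['-', '-', (0.3, 1259), (0.36, 4909), (0.43, 5109), (0.45, 2896), '-']
0.7 ['-', '-', (0.29, 2750), (0.45, 2438), (0.5, 1962), (0.48, 2394), (0.48, 173)]
0.75 ['-', (0.26, 34), (0.26, 641), '-', '-', (0.5, 237), (0.49, 211)]
0.8 ['-', (0.24, 147), (0.24, 11), '-', '-', (0.51, 7), (0.49, 253)]
```

View pics/w1.png

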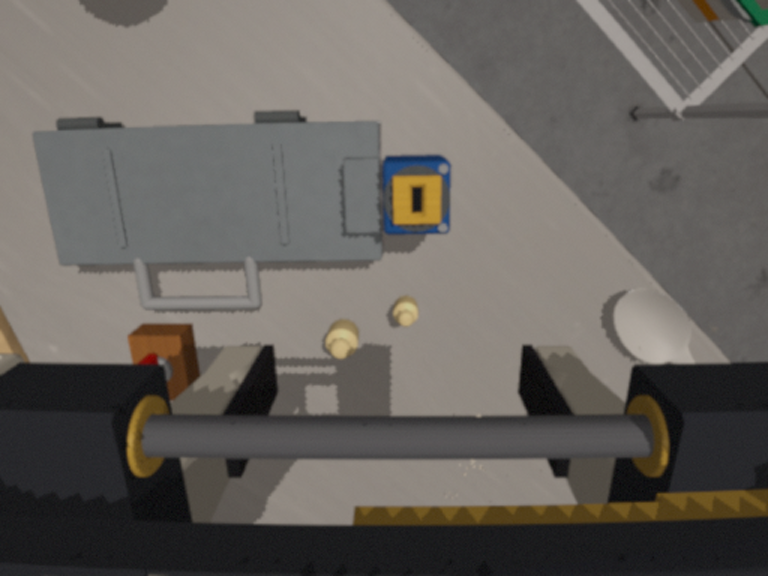

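Wrist picture (768x576): the lid is at (60–380,125–265), the plug slot at (418,200), the handle at (198,300), the stand and red key at (160,362), and the weights at (342,338) and (405,312). I'll measure the mould frame here and move on toward the key.

```bash
python3 -m crank '[[[0,0,0],[-2.4,-3.3,0],-1],[[0,0,0],[-2.4,-3.3,0],-1],[[0,0,0],[-2.4,-3.3,0],-1],[[0,0,0],[-2.4,-3.3,0],-1],[[0,0,0],[-2.4,-3.3,0],-1],[[0,0,0],[-2.4,-3.3,0],-1],[[0,0,0],[0,0,0],-1],[[0,0,0],[0,0,0],-1]]'
cat >> h.py <<'E'
def rect(q,n):
    q=q[~np.isnan(q[:,0])]; rr=cv2.minAreaRect((q[:,:2]*1000).astype(np.float32))
    print(n,len(q),'c',np.round(rr[0],1),'size',np.round(rr[1],1),'ang',round(rr[2],2),'z',np.percentile(q[:,2],[5,50,95]).round(4)); return rr
def mask_xy(c,m,z): 
    "largest blob of mask -> world points on plane z"
    k,l,s,_=cv2.connectedComponentsWithStats(m.astype(np.uint8)); i=1+np.argmax(s[1:,4]); v,u=np.nonzero(l==i); return plane(c,np.c_[u,v],z)
def win(a,b,c,d,s=1.5):
    v,u=np.mgrid[:384,:512]; return (u>a/s)&(u<c/s)&(v>b/s)&(v<d/s)
E
python3 - <<'E'
from h import *
import pickle
c=pickle.load(open('w1.pkl','rb'));P=pts(c);Z=P[...,2];g=c['color'].astype(int)
m=cv2.morphologyEx((win(20,80,382,315)&(Z>.033)&(Z<.043)).astype(np.uint8),cv2.MORPH_OPEN,np.ones((19,19)))
rect(mask_xy(c,m>0,.039),'lidplate');rect(P[(m>0)],'lidplate3d')
rect(mask_xy(c,win(380,150,455,240)&(g[...,0]>150)&(g[...,2]<90),.072),'plug')
rect(mask_xy(c,win(398,178,436,222)&(g.sum(2)<130),.072),'slot')
rect(mask_xy(c,win(120,285,275,312)&(Z>.03)&(Z<.05),.040),'handlebar')
c=cap('wrist');save(c,'pics/w2.png',1.5);pickle.dump(c,open('w2.pkl','wb'))
P=pts(c);h=cv2.cvtColor(c['color'],cv2.COLOR_RGB2HSV)
red=((h[...,0]<7)|(h[...,0]>173))&(h[...,1]>180)&(P[...,2]>.06)&(P[...,2]<.09);red[300:]=0
rect(P[red],'key3d');rect(mask_xy(c,red,.075),'keytop')
print(r.get_state()['tcp_pos'],r.get_state()['joints'].round(1))
E
```

```text
time_s: 4.35
tcp_pos: [0.3566, 0.1686, 0.2261]
eef_rot: [180.0, 0.0, -17.3]
contact_force: [0.3, -1.3, -0.7]
gripper_width: 0.0878
gripper_force: 0.0
lidplate 12127 c [510.7  59.5] size [232.8 101.7] ang 77.98 z [0.039 0.039 0.039]
lidplate3d 12127 c [510.7  59.9] size [233.7 102.1] ang 78.17 z [0.0369 0.0383 0.0401]
plug 822 c [467.2 -85.1] size [29.8 29.5] ang 72.86 z [0.072 0.072 0.072]
slot 74 c [467.3 -85.5] size [ 3.8 14.3] ang 73.34 z [0.072 0.072 0.072]
handlebar 827 c [440.2  91.6] size [94.1 18.1] ang 72.8 z [0.04 0.04 0.04]
key3d 320 c [390.9 158.3] size [ 8.7 35.9] ang 72.88 z [0.0715 0.0739 0.0753]
keytop 320 c [391.8 158.1] size [ 8.6 35.9] ang 72.88 z [0.075 0.075 0.075]
[0.35671768 0.16800146 0.226114  ] [ 54.3  -7.4 -31.7   0.  -65.7  18.3]
```

View pics/w2.png

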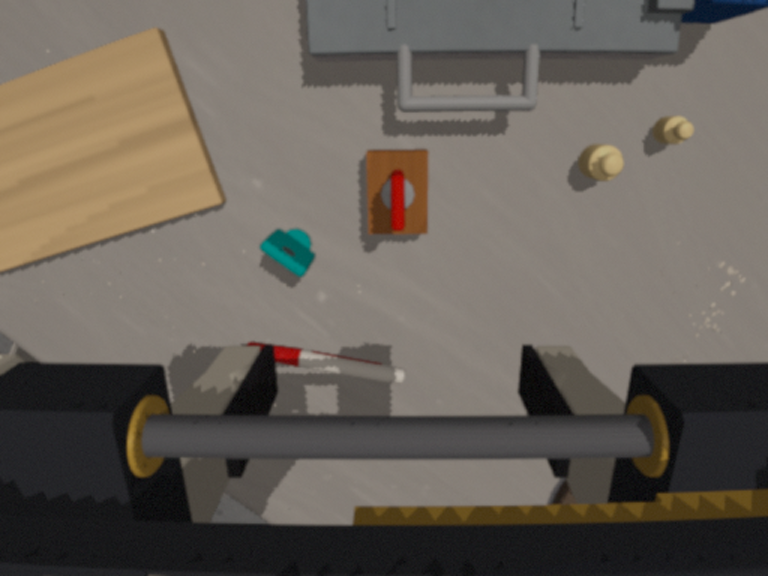

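The key top is at (397,200) and gets world (0.391,0.158) at yaw -17.1, matching the top view. The turquoise key at (288,252) sits close to the left finger, so I half-close before going down.

```bash
python3 -m crank '[[[0,0,0],[1.8,0,0],0],[[0,0,0],[1.8,-0.1,0],0],[[0,0,0],[0,0,3],0],[[0,0,0],[0,0,3],0],[[0,0,0],[0,0,3],0],[[0,0,0],[0,0,2.4],0],[[0,0,0],[0,0,0],0],[[0,0,0],[0,0,0],0]]' 30
python3 -m crank '[[[0,0,0],[0,0,2],0],[[0,0,0],[0,0,2],0],[[0,0,0],[0,0,1],0],[[0,0,0],[0,0,0],0],[[0,0,0],[0,0,0],1],[[0,0,0],[0,0,0],1],[[0,0,0],[0,0,0],1],[[0,0,0],[0,0,0],1]]' 30
python3 -m crank '[[[0,0,0],[0,0,0],1],[[0,0,0],[0,0,0],1]]'
```

```text
time_s: 5.2
tcp_pos: [0.3917, 0.1577, 0.1127]
eef_rot: [179.9, 0.0, -17.5]
contact_force: [0.7, 0.5, -0.2]
gripper_width: 0.0441
gripper_force: 0.0
time_s: 6.0
tcp_pos: [0.3914, 0.1592, 0.0629]
eef_rot: [-179.9, -0.0, -17.4]
contact_force: [0.4, 0.6, 0.0]
gripper_width: 0.0175
gripper_force: 0.0
time_s: 6.2
tcp_pos: [0.3912, 0.159, 0.0625]
eef_rot: [-180.0, -0.0, -17.4]
contact_force: [0.5, -1.1, 1.4]
gripper_width: 0.0084
gripper_force: 29.9
```

```bash
python3 -m crank '[[[0,0,0],[0,0,-1],1],[[0,0,0],[0,0,-2],1],[[0,0,0],[0,0,-2],1],[[0,0,0],[0,0,-2],1],[[0,0,0],[0,0,-2.8],1],[[0,0,0],[0,0,0],1]]' 45
python3 -m crank '[[[0,0,0],[1.8,2.6,0],1],[[0,0,0],[1.8,2.6,0],1],[[0,0,0],[1.8,2.6,0],1],[[0,0,0],[1.8,2.6,0],1],[[0,0,0],[1.8,2.6,0],1],[[0,0,0],[1.8,2.6,0],1],[[0,0,0],[1.8,2.6,0],1],[[0,0,0],[1.8,2.6,0],1]]'
python3 -m crank '[[[0,0,0],[0,0,0],1],[[0,0,0],[0,0,0],1],[[0,0,0],[0,0,0],1]]'
python3 - <<'E'
from h import *
print(tool([.4672,-.0853,.1085]))
c=cap('wrist');save(c,'pics/w3.png',1.5)
import pickle;pickle.dump(c,open('w3.pkl','wb'))
E
```

```text
time_s: 6.8
tcp_pos: [0.3929, 0.1603, 0.1644]
eef_rot: [-179.7, -0.2, -17.3]
contact_force: [0.7, 0.3, -1.2]
gripper_width: 0.0085
gripper_force: 44.9
time_s: 7.6
tcp_pos: [0.4665, -0.0839, 0.1605]
eef_rot: [-180.0, 0.0, -17.4]
contact_force: [-0.2, 0.4, 0.3]
gripper_width: 0.0089
gripper_force: 44.9
time_s: 7.9
tcp_pos: [0.4661, -0.0822, 0.1603]
eef_rot: [-180.0, 0.0, -17.4]
contact_force: [-0.7, 0.0, -1.1]
gripper_width: 0.0087
gripper_force: 44.9
[0.2  0.26 5.18]
```

View pics/w3.png

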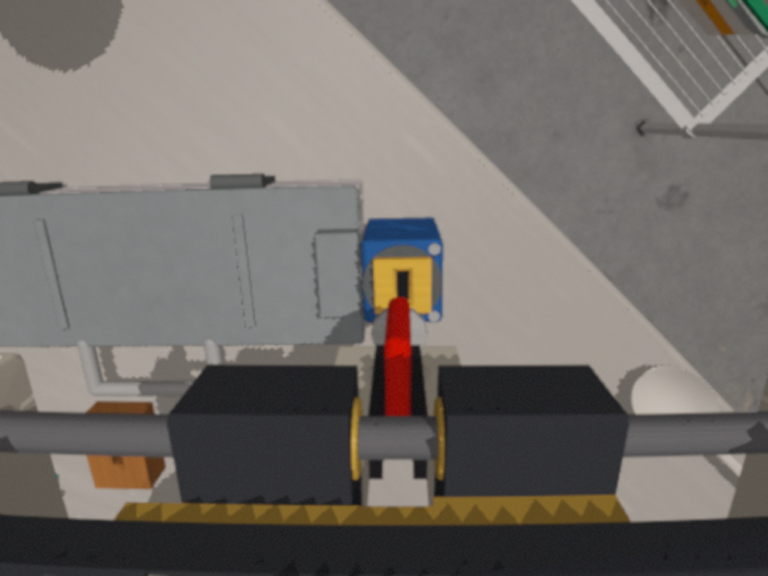

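The key hangs straight in the fingers, bow at (398,345), and the slot is just ahead at (403,285). I'll check the plug once more and then lower.

```bash
python3 - <<'E'
from h import *
import pickle
c=pickle.load(open('w3.pkl','rb'));g=c['color'].astype(int)
m=win(365,240,440,310)&(g[...,0]>150)&(g[...,1]>90)&(g[...,2]<90)
q=mask_xy(c,m,.072); T=T_tool(); L=(q-T[:3,3])@T[:3,:3]*100
print('plug tool-y mid',np.percentile(L[:,1],[1,99]),'mean',np.percentile(L[:,1],[1,99]).mean(),'front edge x max',np.percentile(L[:,0],99))
q=mask_xy(c,win(392,260,416,305)&(g.sum(2)<130),.072);L=(q-T[:3,3])@T[:3,:3]*100;print('slot y',L[:,1].mean(),'x max',L[:,0].max(),L[:,0].min())
E
python3 -m crank '[[[0,0,0],[0.2,0.24,1],1],[[0,0,0],[0,0,0.9],1],[[0,0,0],[0,0,0],1],[[0,0,0],[0,0,0],1]]'
```

```text
plug tool-y mid [-1.23436745  1.7652221 ] mean 0.2654273217094698 front edge x max 1.7127169916884843
slot y 0.26444309273184297 x max 0.9001309244231932 -0.3487837006015975
time_s: 8.35
tcp_pos: [0.4674, -0.0853, 0.1409]
eef_rot: [180.0, 0.1, -17.3]
contact_force: [0.3, 0.9, -0.8]
gripper_width: 0.0087
gripper_force: 44.9
```

```bash
python3 -m crank '[[[0,0,0],[0,0,0.6],1],[[0,0,0],[0,0,0.6],1],[[0,0,0],[0,0,0.3],1],[[0,0,0],[0,0,0.3],1],[[0,0,0],[0,0,0],1]]'
```

```text
time_s: 8.85
tcp_pos: [0.4674, -0.0855, 0.1229]
eef_rot: [180.0, 0.0, -17.4]
contact_force: [-0.1, -0.5, -0.4]
gripper_width: 0.0083
gripper_force: 44.9
```

In the slot by 6 mm with no force; 14 mm left.

```bash
python3 -m crank '[[[0,0,0],[0,0,0.3],1],[[0,0,0],[0,0,0.4],1],[[0,0,0],[0,0,0.4],1],[[0,0,0],[0,0,0.2],1],[[0,0,0],[0,0,0],1]]'
python3 -m crank '[[[0,0,0],[0,0,0.15],1],[[0,0,0],[0,0,0.1],1],[[0,0,0],[0,0,0],1],[[0,0,0],[0,0,0],1]]'
```

```text
time_s: 9.35
tcp_pos: [0.4674, -0.0855, 0.11]
eef_rot: [180.0, 0.0, -17.4]
contact_force: [0.6, -0.6, -1.5]
gripper_width: 0.0084
gripper_force: 44.9
time_s: 9.75
tcp_pos: [0.468, -0.0855, 0.1084]
eef_rot: [-180.0, -0.0, -17.4]
contact_force: [-1.4, -0.5, 5.6]
gripper_width: 0.0083
gripper_force: 45.0
```

```bash
python3 -m crank '[[[0,0,5],[0,0,0],1],[[0,0,6],[0,0,0],1],[[0,0,6],[0,0,0],1],[[0,0,6],[0,0,0],1],[[0,0,6],[0,0,0],1],[[0,0,6],[0,0,0],1],[[0,0,6],[0,0,0],1],[[0,0,6],[0,0,0],1]]' 55
python3 -m crank '[[[0,0,6],[0,0,0],1],[[0,0,6],[0,0,0],1],[[0,0,6],[0,0,0],1],[[0,0,6],[0,0,0],1],[[0,0,4],[0,0,0],1],[[0,0,2],[0,0,0],1],[[0,0,2],[0,0,0],1],[[0,0,0],[0,0,0],1]]'
python3 -c "
from plant import r;s=r.get_state();print(s['moment'],s['joints'].round(1))"
```

```text
time_s: 10.55
tcp_pos: [0.468, -0.0858, 0.1084]
eef_rot: [-180.0, -0.0, -64.6]
contact_force: [-0.2, -1.6, 5.2]
gripper_width: 0.008
gripper_force: 55.0
time_s: 11.35
tcp_pos: [0.4676, -0.0861, 0.1084]
eef_rot: [180.0, -0.1, -96.4]
contact_force: [-2.0, -2.6, 5.9]
gripper_width: 0.0082
gripper_force: 55.0
[-1.23952438  0.90260958  0.0445658 ] [ 13.4   8.4 -33.1   0.1 -48.5 -19.9]
```

```bash
python3 -m crank '[[[0,0,2],[0,0,0],1],[[0,0,2],[0,0,0.05],1],[[0,0,0],[0,0,0],1],[[0,0,0],[0,0,0],1]]'
python3 -c "
from plant import r;s=r.get_state();print(s['moment'],s['eef_rot'])"
python3 -m crank '[[[0,0,0],[0,0,0],-0.3],[[0,0,0],[0,0,0],-0.3],[[0,0,0],[0,0,0],-0.3],[[0,0,0],[0,0,0],-0.3],[[0,0,0],[0,0,-3],-0.3],[[0,0,0],[0,0,-3],-0.3],[[0,0,0],[0,0,-3],-0.3],[[0,0,0],[0,0,-3],-0.3]]'
```

```text
time_s: 11.75
tcp_pos: [0.4676, -0.0862, 0.1084]
eef_rot: [-180.0, -0.1, -100.3]
contact_force: [-3.3, -3.0, 10.7]
gripper_width: 0.0081
gripper_force: 55.0
[-1.12054086  1.54626072 -0.00547209] [-1.79982772e+02 -6.87758354e-02 -1.00337224e+02]
time_s: 12.55
tcp_pos: [0.4675, -0.0854, 0.2285]
eef_rot: [180.0, 0.0, -100.4]
contact_force: [0.7, 0.1, -0.1]
gripper_width: 0.0564
gripper_force: 0.0
```

Run:
```python
from h import *
import pickle
a=np.deg2rad(-17.1);R=np.array([[np.cos(a),-np.sin(a)],[np.sin(a),np.cos(a)]])
c=pickle.load(open('w2.pkl','rb'));P=pts(c);Z=P[...,2]
b=mask_xy(c,win(398,93,540,112)&(Z>.03)&(Z<.05),.040);rr=rect(b,'bar')
L=(b[:,:2])@R*1000;print('bar m-frame x',np.percentile(L[:,0],[2,98]),'y',np.percentile(L[:,1],[1,99]))
# lid front edge + right edge
q=mask_xy(c,win(300,0,690,60)&(Z>.033)&(Z<.045),.039);L=q[:,:2]@R*1000;print('lid front x',np.percentile(L[:,0],1),'y',np.percentile(L[:,1],[1,99]))
c=pickle.load(open('w1.pkl','rb'));Z=pts(c)[...,2]
q=mask_xy(c,win(30,118,388,268)&(Z>.033)&(Z<.043),.039);L=q[:,:2]@R*1000;print('w1 lid x',np.percentile(L[:,0],[1,99]),'y',np.percentile(L[:,1],[1,99]))
print('lock',np.array([467.3,-85.4])@R)
print(r.get_state()['joints'].round(1))
c=cap('top');save(c,'pics/t4.png',6,(245,165,385,265))
```

```text
bar 951 c [435.4  95.3] size [90.8 10.5] ang 73.03 z [0.04 0.04 0.04]
bar m-frame x [383.81752335 393.32257974] y [174.69854969 264.46058211]
lid front x 418.78217249755835 y [ 84.13761714 321.33807102]
w1 lid x [422.11619013 520.12398809] y [ 85.41884023 320.32777216]
lock [471.75311959  55.78032052]
[ 13.4   1.3 -23.4  -0.  -65.3 -23.8]
```

View pics/t4.png

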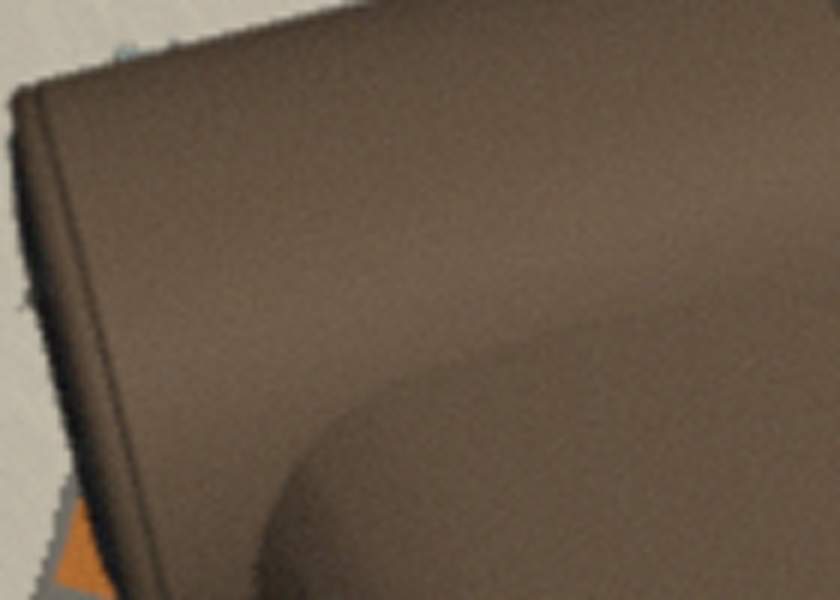

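The arm hides the mould from the top camera here (the crop shows only the forearm), so I'll check the key once it has moved away. Next I pinch the handle bar with the tool tilted 35° forward, fingers astride the bar. I go above it first and check that pose is reachable.

```bash
python3 -m crank '[[[0,0,6.7],[0,0,0],-0.55],[[0,0,0],[-4,2.4,0],-0.55],[[0,0,0],[-4,2.4,0],-0.55],[[0,0,0],[-4,2.4,0],-0.55],[[0,0,0],[-3.6,2.4,0],-0.55],[[0,0,0],[0,0,0],-0.55]]' 15
python3 -m crank '[[[7,0,0],[0,0,0],0.5],[[7,0,0],[0,0,0],0.5],[[7,0,0],[0,0,0],0.5],[[7,0,0],[0,0,0],0.5],[[7,0,0],[0,0,0],0.5],[[0,0,0],[0,0,0],0.5],[[0,0,0],[0,0,0],0.5]]'
cat >> h.py <<'E'
A=np.deg2rad(-17.1)
Rm=np.array([[np.cos(A),-np.sin(A),0],[np.sin(A),np.cos(A),0],[0,0,1]])  # mould axes (world origin)
def m2w(p): return Rm@np.array(p,float)
def w2m(p): return Rm.T@np.array(p,float)
def pose():
    T=T_tool();s=r.get_state();z=w2m(T[:3,2]);print('TCP m',(w2m(T[:3,3])*1000).round(1),'tip m',(w2m(T[:3,3]+.025*T[:3,2])*1000).round(1),'tool x,y,z in m',w2m(T[:3,0]).round(3),w2m(T[:3,1]).round(3),z.round(3),'j',s['joints'].round(1),'F',s['contact_force'].round(1),'w',round(s['gripper_width'],4))
E
python3 - <<'E'
from h import *
pose()
print(tool(m2w([.376,.212,.15])),tool(m2w([.376,.212,.049])),tool(m2w([.3789,.212,.049])))
c=cap('wrist');save(c,'pics/w5.png',1.5)
E
```

```text
time_s: 13.2
tcp_pos: [0.4208, 0.0957, 0.2274]
eef_rot: [-180.0, 0.1, -106.8]
contact_force: [-0.3, -0.9, 0.7]
gripper_width: 0.0677
gripper_force: 0.0
time_s: 13.9
tcp_pos: [0.4296, 0.1008, 0.2511]
eef_rot: [-147.2, -0.8, -107.5]
contact_force: [-0.2, -1.3, -0.6]
gripper_width: 0.0228
gripper_force: 0.0
TCP m [381.  222.6 251.1] tip m [394.6 222.3 230.1] tool x,y,z in m [-0.007 -1.     0.014] [-0.84  -0.001 -0.542] [ 0.542 -0.016 -0.84 ] j [  65.   -18.   -58.2   41.8  -54.  -108.8] F [-0.2 -1.3 -0.6] w 0.0228
[0.93 5.91 8.24] [ 0.79 11.38 16.73] [ 0.79 11.13 16.89]
```

View pics/w5.png

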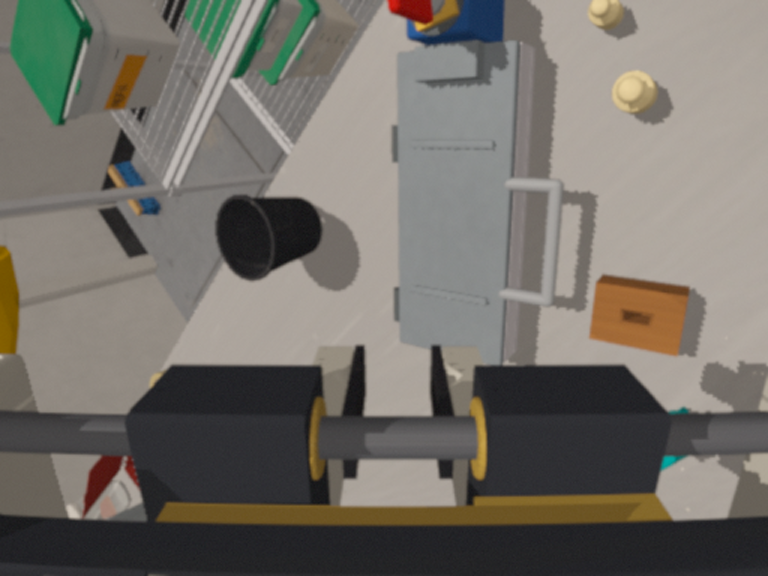

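The wrist view shows the handle bar at (552,240), the empty stand at (640,315), the black cup at (270,235), and the red bow just in frame at (410,8). The elbow reached its limit at this height; lower down it should ease.

```bash
python3 -m crank '[[[0,0,0],[0.2,1.7,2.5],0.5],[[0,0,0],[0.2,1.7,2.5],0.5],[[0,0,0],[0.2,1.7,2.5],0.5],[[0,0,0],[0.2,1.7,2.5],0.5],[[0,0,0],[0,1.2,1.7],0.5],[[0,0,0],[0,0,0],0.5],[[0,0,0],[0,0,0],0.5]]'
python3 - <<'E'
from h import *
pose()
print(tool(m2w([.376,.212,.07])),tool(m2w([.376,.212,.049])))
c=cap('wrist');save(c,'pics/w6.png',1.5)
E
```

```text
time_s: 14.65
tcp_pos: [0.448, 0.122, 0.1801]
eef_rot: [-152.2, -3.3, -109.1]
contact_force: [-0.3, -0.6, 0.5]
gripper_width: 0.0219
gripper_force: 0.0
TCP m [392.3 248.3 180.1] tip m [403.9 246.6 158. ] tool x,y,z in m [-0.035 -0.998  0.058] [-0.885  0.004 -0.466] [ 0.465 -0.068 -0.883] j [  58.5   -6.7  -58.2   42.4  -43.8 -109.4] F [-0.3 -0.6  0.5] w 0.0219
[3.04 6.56 9.21] [ 2.92  7.54 11.06]
```

View pics/w6.png

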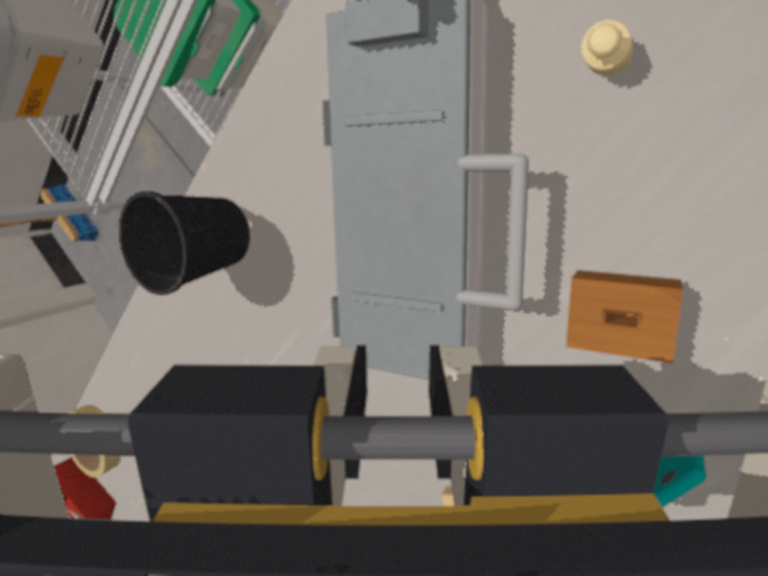

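Same scene, closer: bar at (520,230), stand at (625,315). The forward tilt is out of reach this close to the base. The handle gap is 27 mm and a finger is 21 mm, so a vertical pinch with a small opening fits. I'll tilt only once the lid has come up and the arm is further out.

```bash
python3 - <<'E'
from h import *
Rt=np.c_[m2w([0,-1,0]),m2w([-1,0,0]),[0,0,-1]]
print(Ro.from_matrix(T_tool()[:3,:3].T@Rt).as_rotvec(degrees=True))
E
python3 -m crank '[[[-7,0,-0.4],[0,0,0],0.5],[[-7,0,-0.4],[0,0,0],0.5],[[-7,0,-0.4],[0,0,0],0.5],[[-7,0,-0.4],[0,0,0],0.5],[[0,0,0],[0,0,0],0.5],[[0,0,0],[0,0,0],0.5]]'
python3 - <<'E'
from h import *
Rt=np.c_[m2w([0,-1,0]),m2w([-1,0,0]),[0,0,-1]]
pose();print(Ro.from_matrix(T_tool()[:3,:3].T@Rt).as_rotvec(degrees=True),tool(m2w([.3886,.212,.1])))
E
```

```text
[-27.7788034   -3.69554798  -1.15862514]
time_s: 15.3
tcp_pos: [0.4494, 0.121, 0.1811]
eef_rot: [-178.7, -3.8, -107.9]
contact_force: [-0.4, 0.3, 0.3]
gripper_width: 0.022
gripper_force: 0.0
TCP m [393.9 247.8 181.1] tip m [394.5 246.2 156.2] tool x,y,z in m [-0.014 -0.998  0.066] [-1.     0.012 -0.023] [ 0.022 -0.066 -0.998] j [ 42.1   3.4 -29.4   3.5 -59.9 -61.8] F [-0.4  0.3  0.3] w 0.022
[-1.29376555 -3.8016924  -0.74362413] [3.04 0.67 8.32]
```

```bash
python3 -m crank '[[[-1.3,-3.8,-0.7],[0,0,0],0.5],[[0,0,0],[1.5,0.3,0],0.6],[[0,0,0],[1.8,0.3,0],0.6],[[0,0,0],[0,0,2.5],0.6],[[0,0,0],[0,0,2.5],0.6],[[0,0,0],[0,0,2.5],0.6],[[0,0,0],[0,0,0],0.6],[[0,0,0],[0,0,0],0.6]]'
python3 - <<'E'
from h import *
Rt=np.c_[m2w([0,-1,0]),m2w([-1,0,0]),[0,0,-1]]
pose();print(Ro.from_matrix(T_tool()[:3,:3].T@Rt).as_rotvec(degrees=True),tool(m2w([.3886,.212,.053])))
c=cap('wrist');save(c,'pics/w7.png',1.5)
E
```

```text
time_s: 16.1
tcp_pos: [0.4327, 0.0912, 0.1066]
eef_rot: [180.0, -0.1, -106.9]
contact_force: [0.3, 0.2, 0.7]
gripper_width: 0.0178
gripper_force: 0.0
TCP m [386.8 214.4 106.6] tip m [386.8 214.3  81.6] tool x,y,z in m [ 0.003 -1.     0.002] [-1.    -0.003  0.001] [-0.001 -0.002 -1.   ] j [ 37.6   5.4 -37.    0.  -47.7 -54.6] F [0.3 0.2 0.7] w 0.0178
[ 0.0493172  -0.10612438  0.15848286] [ 0.23 -0.19  5.36]
```

View pics/w7.png

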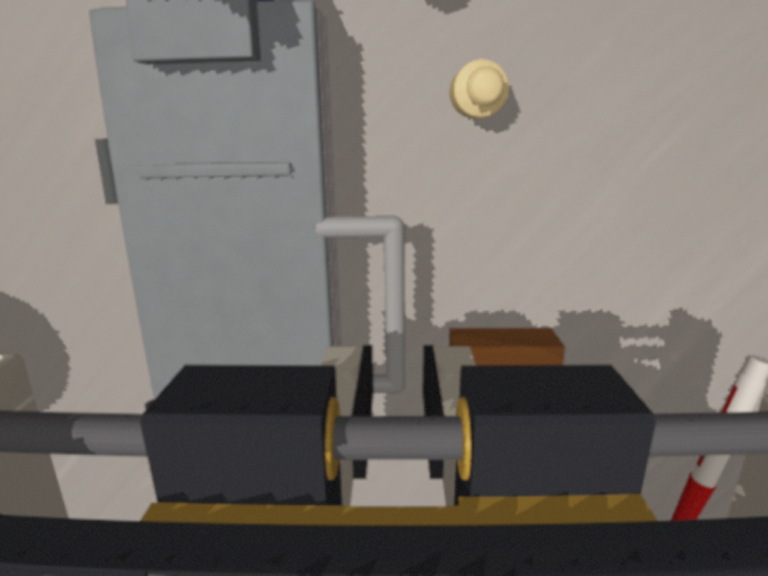

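Bar at (396,300) runs centred between the fingertips (398). Lowering and pinching.

```bash
python3 -m crank '[[[0,0,0],[0.2,-0.15,1.5],0.6],[[0,0,0],[0,0,1.5],0.6],[[0,0,0],[0,0,1],0.6],[[0,0,0],[0,0,0.8],0.6],[[0,0,0],[0,0,0.5],0.6],[[0,0,0],[0,0,0],0.6]]'
python3 -m crank '[[[0,0,0],[0,0,0],1],[[0,0,0],[0,0,0],1],[[0,0,0],[0,0,0],1],[[0,0,0],[0,0,0],1]]' 12
python3 -c "
from h import *
pose()"
```

```text
time_s: 16.75
tcp_pos: [0.4341, 0.0895, 0.0528]
eef_rot: [179.9, -0.0, -107.0]
contact_force: [-0.8, -0.4, 0.1]
gripper_width: 0.0175
gripper_force: 0.0
time_s: 17.15
tcp_pos: [0.4344, 0.0896, 0.0532]
eef_rot: [180.0, 0.0, -107.0]
contact_force: [0.5, 0.6, 0.4]
gripper_width: 0.0005
gripper_force: 0.0
TCP m [388.8 213.4  53.2] tip m [388.8 213.4  28.2] tool x,y,z in m [ 0.002 -1.    -0.   ] [-1.    -0.002  0.001] [-0.001  0.    -1.   ] j [ 37.2  10.3 -40.5  -0.1 -39.2 -54.2] F [0.5 0.6 0.4] w 0.0005
```

```bash
cat > bar.py <<'E'
from h import *
c=cap('wrist');P=pts(c)@Rm;x,y,z=P[...,0],P[...,1],P[...,2]
m=(x>.365)&(x<.412)&(y<.2)&(y>.15)&(z>.015);g=c['color'].astype(int)
q=P[m]
for lo in np.arange(.15,.2,.01):
    k=q[(q[:,1]>lo)&(q[:,1]<lo+.01)]
    if len(k)>20: print(round(lo,2),len(k),'x',(np.percentile(k[:,0],[2,98])*1000).round(1),'z',(np.percentile(k[:,2],[5,50,95])*1000).round(1))
E
python3 bar.py
```

```text
0.17 9045 x [365.9 411.2] z [ 38.7 137.1 142.9]
0.18 13832 x [365.9 411. ] z [135.3 152.  160. ]
0.19 3794 x [366.  411.1] z [ 38.9 145.1 148.3]
```

```bash
sed -i 's/(z>.015)/(z>.015)\&(z<.06)/' bar.py; python3 bar.py; python3 -c "
from h import *
c=cap('wrist');save(c,'pics/w8.png',2,(150,100,380,330))"
```

```text
0.17 798 x [384.9 411.5] z [35.1 38.5 39.9]
0.18 366 x [384.3 410.1] z [36.1 38.2 39.7]
0.19 279 x [384.2 393.3] z [36.2 38.6 40. ]
```

View pics/w8.png

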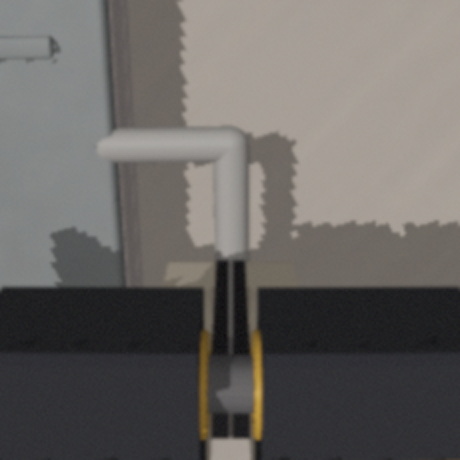

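The crop shows the closed tips directly over the bar (bar at (231,210), tips at (231,300)). They are aligned but the pads don't reach it, so I open and go 11 mm deeper, to the grasp point.

```bash
python3 -m crank '[[[0,0,0],[0,0,-1.5],0.6],[[0,0,0],[0,0,-0.5],0.6],[[0,0,0],[0,0,0],0.6],[[0,0,0],[0,0,1],0.6],[[0,0,0],[0,0,1],0.6],[[0,0,0],[0,0,0.6],0.6],[[0,0,0],[0,0,0.5],0.6],[[0,0,0],[0,0,0],0.6]]'
python3 -m crank '[[[0,0,0],[0,0,0],1],[[0,0,0],[0,0,0],1],[[0,0,0],[0,0,0],1],[[0,0,0],[0,0,0],1]]' 12
```

```text
time_s: 18.1
tcp_pos: [0.4336, 0.0891, 0.0408]
eef_rot: [179.9, -0.1, -107.0]
contact_force: [-0.3, 0.6, 0.1]
gripper_width: 0.0174
gripper_force: 0.0
time_s: 18.5
tcp_pos: [0.4344, 0.0897, 0.0423]
eef_rot: [180.0, 0.0, -107.0]
contact_force: [-0.6, -0.1, -0.1]
gripper_width: 0.0004
gripper_force: 0.0
```

Run:
```python
from h import *
c=cap('wrist');P=pts(c);T=T_tool();L=(P-T[:3,3])@T[:3,:3]*1000
for v in range(200,300,6):
    print(v,[tuple(np.nan_to_num(L[v,u]).round(0).astype(int)) for u in (258,262,266,270)], c['color'][v,262])
save(c,'pics/w9.png',4,(200,140,340,280))
```

```text
200 [(np.int64(25), np.int64(-4), np.int64(4)), (np.int64(25), np.int64(-2), np.int64(3)), (np.int64(25), np.int64(1), np.int64(3)), (np.int64(25), np.int64(3), np.int64(3))] [164 161 157]
206 [(np.int64(21), np.int64(-4), np.int64(5)), (np.int64(21), np.int64(-2), np.int64(4)), (np.int64(22), np.int64(1), np.int64(2)), (np.int64(21), np.int64(3), np.int64(5))] [164 160 157]
212 [(np.int64(18), np.int64(-4), np.int64(5)), (np.int64(18), np.int64(-2), np.int64(4)), (np.int64(19), np.int64(1), np.int64(2)), (np.int64(19), np.int64(3), np.int64(2))] [163 159 156]
218 [(np.int64(14), np.int64(-4), np.int64(5)), (np.int64(15), np.int64(-2), np.int64(4)), (np.int64(15), np.int64(1), np.int64(4)), (np.int64(14), np.int64(3), np.int64(4))] [163 159 157]
224 [(np.int64(10), np.int64(-4), np.int64(5)), (np.int64(11), np.int64(-2), np.int64(3)), (np.int64(12), np.int64(1), np.int64(2)), (np.int64(11), np.int64(3), np.int64(3))] [150 147 143]
230 [(np.int64(9), np.int64(-4), np.int64(0)), (np.int64(10), np.int64(-2), np.int64(-1)), (np.int64(9), np.int64(1), np.int64(0)), (np.int64(10), np.int64
[... 1440 characters left out ...]
1), np.int64(-78)), (np.int64(31), np.int64(0), np.int64(-78)), (np.int64(31), np.int64(1), np.int64(-77))] [45 44 44]
284 [(np.int64(31), np.int64(-2), np.int64(-80)), (np.int64(31), np.int64(-1), np.int64(-81)), (np.int64(31), np.int64(0), np.int64(-81)), (np.int64(32), np.int64(1), np.int64(-82))] [81 79 79]
290 [(np.int64(30), np.int64(-2), np.int64(-82)), (np.int64(30), np.int64(-1), np.int64(-82)), (np.int64(31), np.int64(0), np.int64(-83)), (np.int64(30), np.int64(1), np.int64(-82))] [94 91 92]
296 [(np.int64(29), np.int64(-2), np.int64(-83)), (np.int64(29), np.int64(-1), np.int64(-83)), (np.int64(29), np.int64(0), np.int64(-84)), (np.int64(29), np.int64(1), np.int64(-83))] [94 90 91]
```

View pics/w9.png

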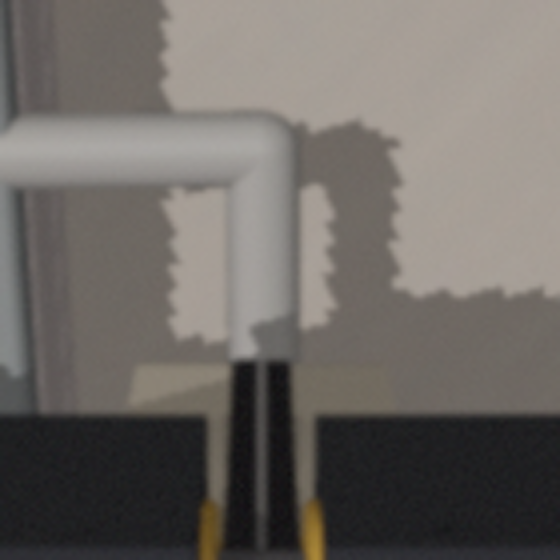

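The crop shows the closed pads ending at the bar's top edge (262,360) in both attempts, so the fingertips may be shorter than I assumed. I'll check their extent in the tool frame from an earlier depth image.

```bash
python3 - <<'E'
from h import *
import pickle
c=pickle.load(open('w2.pkl','rb'));P=pts(c);T=np.array(c['T'])@np.linalg.inv(np.array(c['hand_eye']));L=(P-T[:3,3])@T[:3,:3]*1000
print(c['intrinsics'],c['k1'])
for (a,b) in ((340,385),(150,190)):
  for v in range(222,320,8):
    row=L[v,a:b]; k=row[(row[:,2]<60)]
    if len(k): print(v,len(k),'x',k[:,0].min().round(0),k[:,0].max().round(0),'y',k[:,1].min().round(0),k[:,1].max().round(0),'z',k[:,2].min().round(0),k[:,2].max().round(0))
E
python3 -c "
from plant import r;s=r.get_state();print(s)"
```

```text
[[327.97480127   0.         264.86323759]
 [  0.         327.97480127 187.73171277]
 [  0.           0.           1.        ]] -0.05851195220662186
230 7 x 9.0 10.0 y 44.0 47.0 z -1.0 1.0
238 38 x 5.0 11.0 y 44.0 59.0 z -14.0 0.0
246 38 x 1.0 11.0 y 43.0 56.0 z -22.0 -1.0
254 39 x -5.0 11.0 y 43.0 53.0 z -29.0 -1.0
262 39 x -8.0 12.0 y 43.0 50.0 z -37.0 -3.0
270 36 x -10.0 12.0 y 43.0 48.0 z -43.0 -8.0
278 44 x 31.0 33.0 y 21.0 33.0 z -81.0 -78.0
286 45 x 30.0 32.0 y 20.0 32.0 z -83.0 -80.0
294 45 x 28.0 30.0 y 20.0 32.0 z -84.0 -81.0
302 45 x 26.0 28.0 y 20.0 32.0 z -84.0 -82.0
310 18 x -9.0 -2.0 y 43.0 48.0 z -50.0 -42.0
318 9 x -11.0 -5.0 y 47.0 47.0 z -51.0 -44.0
230 7 x 9.0 10.0 y -47.0 -44.0 z -1.0 0.0
238 33 x 5.0 12.0 y -57.0 -44.0 z -14.0 0.0
246 34 x 0.0 11.0 y -54.0 -44.0 z -22.0 -0.0
254 35 x -5.0 11.0 y -52.0 -44.0 z -29.0 -1.0
262 34 x -9.0 11.0 y -49.0 -44.0 z -36.0 -2.0
270 31 x -9.0 11.0 y -48.0 -44.0 z -41.0 -9.0
278 40 x 31.0 33.0 y -33.0 -22.0 z -80.0 -77.0
286 40 x 31.0 32.0 y -32.0 -21.0 z -83.0 -81.0
294 40 x 29.0 30.0 y -31.0 -21.0 z -84.0 -82.0
302 40 x 26.0 28.0 y -32.0 -21.0 z -84.0 -82.0
310 14 x -9.0 -5.0 y -48.0 -44.0 z -46.0 -41.0
318 4 x -11.0 -8.0 y -48.0 -48.0 z -47.0 -44.0
{'time_s': 18.55, 'joints': array([ 37.24386991,  11.34565229, -41.19625032,  -0.07503397,
       -37.46904893, -54.16994687]), 'qd': array([-0.04064424,  0.04133938,  0.00763341, -0.03575034,  0.03364476,
       -0.02905565]), 'joint_torque': array([ 3.53264324e-03, -3.50660849e+01,  1.89138383e+01,  4.52141985e+00,
       -4.37348848e-02, -3.07767891e-05]), 'tcp_pos': array([0.4343491 , 0.08965756, 0.04224512]), 'eef_rot': array([ 1.79956577e+02,  1.78152316e-02, -1.06985641e+02]), 'contact_force': array([-0.31066305, -0.15953501,  1.16655677]), 'moment': array([-0.02868135,  0.05979551,  0.06417693]), 'gripper_force': 0.0, 'gripper_width': 0.0008377002341488603}
```

By the depth images the fingertips really end at tool z ≈ 0, so they are 25 mm shorter than stated. From here I take the tips as being at the TCP. I go lower by 22 mm.

```bash
python3 -m crank '[[[0,0,0],[0,0,-1],0.6],[[0,0,0],[0,0,0],0.6],[[0,0,0],[0,0,0],0.6],[[0,0,0],[0,0,1],0.6],[[0,0,0],[0,0,0.8],0.6],[[0,0,0],[0,0,0.8],0.6],[[0,0,0],[0,0,0.6],0.6],[[0,0,0],[0,0,0],0.6]]'
python3 -m crank '[[[0,0,0],[0,0,0],1],[[0,0,0],[0,0,0],1],[[0,0,0],[0,0,0],1],[[0,0,0],[0,0,0],1]]' 15
```

```text
time_s: 19.35
tcp_pos: [0.4334, 0.089, 0.0187]
eef_rot: [179.8, -0.1, -107.0]
contact_force: [-0.7, 0.3, -0.4]
gripper_width: 0.0176
gripper_force: 0.0
time_s: 19.75
tcp_pos: [0.4339, 0.0896, 0.0201]
eef_rot: [179.9, 0.0, -107.0]
contact_force: [-3.1, 2.2, -0.4]
gripper_width: 0.0096
gripper_force: 15.0
```

Bar gripped (9.6 mm, 15 N). Working out the opening arc.

```bash
cat > arc.py <<'E'
import numpy as np,sys
# args: tool offset L (mm, bar->TCP along tool z), list phi:theta; prints rows (rx deg, dy, dz cm)
L=float(sys.argv[1]); s=[tuple(map(float,a.split(':'))) for a in sys.argv[2:]]
def tcp(f,t): f,t=np.deg2rad([f,t]); return np.array([518.6-130*np.cos(f)+L*np.sin(t), 35+130*np.sin(f)-L*np.cos(t)])
for (f0,t0),(f1,t1) in zip(s,s[1:]):
    d=tcp(f1,t1)-tcp(f0,t0); t=np.deg2rad(t0)
    print(f1,'turn',round(t1-t0,1),'dy',round((-np.cos(t)*d[0]-np.sin(t)*d[1])/10,2),'dz',round((np.sin(t)*d[0]-np.cos(t)*d[1])/10,2),'tcp',tcp(f1,t1).round(1))
E
python3 arc.py 15 0:0 5:0 10:0 15:0 20:0 25:0 30:0 35:0 40:0 45:3 50:6 55:9 60:12 65:15 70:18 75:21 80:24 85:27 90:30 95:33 100:36 101:36
```

```text
5.0 turn 0.0 dy -0.05 dz -1.13 tcp [389.1  31.3]
10.0 turn 0.0 dy -0.15 dz -1.12 tcp [390.6  42.6]
15.0 turn 0.0 dy -0.25 dz -1.11 tcp [393.   53.6]
20.0 turn 0.0 dy -0.34 dz -1.08 tcp [396.4  64.5]
25.0 turn 0.0 dy -0.43 dz -1.05 tcp [400.8  74.9]
30.0 turn 0.0 dy -0.52 dz -1.01 tcp [406.  85.]
35.0 turn 0.0 dy -0.61 dz -0.96 tcp [412.1  94.6]
40.0 turn 0.0 dy -0.69 dz -0.9 tcp [419.  103.6]
45.0 turn 3.0 dy -0.84 dz -0.84 tcp [427.5 111.9]
50.0 turn 3.0 dy -0.95 dz -0.72 tcp [436.6 119.7]
55.0 turn 3.0 dy -1.05 dz -0.59 tcp [446.4 126.7]
60.0 turn 3.0 dy -1.12 dz -0.45 tcp [456.7 132.9]
65.0 turn 3.0 dy -1.17 dz -0.31 tcp [467.5 138.3]
70.0 turn 3.0 dy -1.2 dz -0.15 tcp [478.8 142.9]
75.0 turn 3.0 dy -1.21 dz 0.01 tcp [490.3 146.6]
80.0 turn 3.0 dy -1.2 dz 0.17 tcp [502.1 149.3]
85.0 turn 3.0 dy -1.17 dz 0.32 tcp [514.1 151.1]
90.0 turn 3.0 dy -1.11 dz 0.47 tcp [526.1 152. ]
95.0 turn 3.0 dy -1.03 dz 0.61 tcp [538.1 151.9]
100.0 turn 3.0 dy -0.94 dz 0.73 tcp [550.  150.9]
101.0 turn 0.0 dy -0.16 dz 0.16 tcp [552.2 150.5]
```

```bash
python3 -m crank '[[[0,0,0],[0,-0.05,-1.1],1],[[0,0,0],[0,-0.15,-1.1],1],[[0,0,0],[0,0,0],1]]' 15
python3 -c "
from h import *
pose();print(r.get_state()['gripper_force'])"
```

```text
time_s: 20.05
tcp_pos: [0.4358, 0.089, 0.0429]
eef_rot: [179.9, 0.0, -107.0]
contact_force: [-4.1, 2.0, -0.4]
gripper_width: 0.0094
gripper_force: 15.0
TCP m [390.4 213.3  42.9] tip m [390.3 213.3  17.9] tool x,y,z in m [ 0.002 -1.    -0.   ] [-1.    -0.002  0.001] [-0.001  0.    -1.   ] j [ 37.   11.4 -41.   -0.1 -37.7 -53.9] F [-4.1  2.  -0.4] w 0.0094
14.98770609498024
```

```bash
python3 -m crank '[[[0,0,0],[0,-0.25,-1.1],1],[[0,0,0],[0,-0.35,-1.1],1],[[0,0,0],[0,-0.45,-1.05],1],[[0,0,0],[0,-0.5,-1],1],[[0,0,0],[0,-0.6,-0.95],1],[[0,0,0],[0,-0.7,-0.9],1],[[3,0,0],[0,-0.85,-0.85],1],[[3,0,0],[0,-0.95,-0.7],1]]'
python3 -c "
from h import *
pose();print(r.get_state()['gripper_force'])"
```

```text
time_s: 20.85
tcp_pos: [0.4795, 0.0756, 0.12]
eef_rot: [-174.0, 0.0, -107.0]
contact_force: [-9.9, 1.0, 10.1]
gripper_width: 0.0094
gripper_force: 15.0
TCP m [436.1 213.3 120. ] tip m [438.7 213.3  95.2] tool x,y,z in m [ 0.001 -1.    -0.   ] [-0.995 -0.001 -0.104] [ 0.104  0.    -0.995] j [ 36.1   5.3 -38.1   7.  -43.2 -58.1] F [-9.9  1.  10.1] w 0.0094
15.025269985198975
```

```bash
python3 -m crank '[[[3,0,0],[0,-0.95,-0.7],1],[[3,0,0],[0,-1.1,-0.5],1],[[3,0,0],[0,-1.15,-0.3],1],[[3,0,0],[0,-1.2,-0.15],1],[[0,0,0],[0,0,0],1]]' 10
python3 -c "
from h import *
pose()"
```

```text
time_s: 21.35
tcp_pos: [0.5193, 0.0637, 0.1441]
eef_rot: [-161.9, 0.1, -106.9]
contact_force: [-1.0, 1.9, 2.9]
gripper_width: 0.0096
gripper_force: 10.0
TCP m [477.6 213.6 144.1] tip m [485.4 213.7 120.3] tool x,y,z in m [ 0.004 -1.    -0.001] [-0.951 -0.003 -0.31 ] [ 0.31   0.002 -0.951] j [ 37.4   1.4 -48.4  27.9 -32.4 -77. ] F [-1.   1.9  2.9] w 0.0096
```

```bash
python3 -m crank '[[[3,0,0],[0,-1.2,0],1],[[3,0,0],[0,-1.2,0.15],1],[[3,0,0],[0,-1.15,0.3],1],[[3,0,0],[0,-1.1,0.5],1],[[0,0,0],[0,0,0],1]]'
python3 -c "
from h import *
pose()"; python3 arc.py 15 90:30 95:30 100:30 102:30
```

```text
time_s: 21.85
tcp_pos: [0.5702, 0.0511, 0.16]
eef_rot: [-150.9, -0.3, -107.1]
contact_force: [1.8, 4.6, -3.8]
gripper_width: 0.0097
gripper_force: 10.0
TCP m [530.  216.5 160. ] tip m [542.2 216.4 138.1] tool x,y,z in m [-0.001 -1.     0.005] [-0.874 -0.002 -0.486] [ 0.486 -0.005 -0.874] j [  25.4    1.4  -58.1   67.6  -21.1 -104.9] F [ 1.8  4.6 -3.8] w 0.0097
95.0 turn 0.0 dy -0.96 dz 0.61 tcp [537.4 151.5]
100.0 turn 0.0 dy -0.9 dz 0.69 tcp [548.7 150. ]
102.0 turn 0.0 dy -0.34 dz 0.3 tcp [553.1 149.2]
```

```bash
python3 -m crank '[[[-3,0,0],[0,-0.3,0.6],1],[[-3,0,0],[0,-0.4,0.5],1],[[-3,0,0],[0,-0.4,0.4],1],[[0,0,0],[0,0,0],1]]' 6
python3 -c "
from h import *
pose()"
```

```text
time_s: 22.25
tcp_pos: [0.5857, 0.0487, 0.1527]
eef_rot: [-159.7, -0.0, -107.2]
contact_force: [-6.1, 6.0, 2.5]
gripper_width: 0.0099
gripper_force: 6.0
TCP m [545.5 218.8 152.7] tip m [554.2 218.7 129.3] tool x,y,z in m [-0.002 -1.     0.001] [-0.938  0.002 -0.347] [ 0.347 -0.001 -0.938] j [ 31.3   6.1 -43.7  31.2 -30.2 -74.3] F [-6.1  6.   2.5] w 0.0099
```

```bash
python3 -m crank '[[[0,0,0],[0,0,0],0.5],[[0,0,0],[0,0,0],0.5],[[0,0,0],[0,0,0],0.5],[[0,0,0],[0,0,-1.5],0.5],[[0,0,0],[0,0,-2],0.5],[[0,0,0],[0,0,-2],0.5],[[0,0,0],[0,0,-1],0.5],[[0,0,0],[0,0,0],0.5]]' 6
python3 -c "
from h import *
pose()"
```

```text
time_s: 23.05
tcp_pos: [0.5636, 0.0537, 0.2148]
eef_rot: [-159.3, -0.2, -107.2]
contact_force: [-1.4, -0.3, 0.1]
gripper_width: 0.0215
gripper_force: 0.0
TCP m [522.9 217.1 214.8] tip m [531.7 217.  191.5] tool x,y,z in m [-0.001 -1.     0.003] [-0.936 -0.    -0.353] [ 0.353 -0.003 -0.936] j [ 35.    0.1 -39.5  25.6 -40.4 -70.3] F [-1.4 -0.3  0.1] w 0.0215
```

```bash
python3 -m crank '[[[-7,0,0],[0,2,0],0.3],[[-7,0,0],[-2,2,0],0.3],[[-6.7,0,0],[-3,2,0],0.3],[[0,0,0],[-3,2,0],0.3],[[0,0,0],[-3,1.3,0],0.3],[[0,0,0],[0,0,0],0.3],[[0,0,0],[0,0,0],0.3]]'
cat > w.py <<'E'
from h import *
import pickle
pose();c=cap('wrist');pickle.dump(c,open('wt.pkl','wb'));P=pts(c)@Rm;h=cv2.cvtColor(c['color'],cv2.COLOR_RGB2HSV)
x,y,z=P[...,0],P[...,1],P[...,2]
for i,cy in enumerate((.133,.202,.271)):
    m=(abs(x-.470)<.03)&(abs(y-cy)<.012); 
    if m.sum()>30: print('cav',i,m.sum(),'z',np.nanmedian(z[m]).round(4),'rgb',np.median(c['color'][m],0))
k=((h[...,0]<7)|(h[...,0]>173))&(h[...,1]>170)&(z>.1)&(z<.13)&(y<.1)
if k.sum()>10: rr=cv2.minAreaRect((P[k][:,:2]*1000).astype(np.float32));print('key m',rr,np.percentile(z[k],[50,95]))
l=(x>.5)&(z>.06)&(y>.1)&(y<.3)&(x<.57)
if l.sum()>50: q=P[l];print('lid',len(q),np.percentile(q[:,0],[2,50,98]).round(3),np.percentile(q[:,2],[2,98]).round(3),'slope',np.polyfit(q[:,2],q[:,0],1))
E
python3 w.py
python3 - <<'E'
from h import *
import pickle
save(pickle.load(open('wt.pkl','rb')),'pics/w10.png',1.5)
E
```

```text
time_s: 23.75
tcp_pos: [0.5085, 0.1852, 0.1976]
eef_rot: [179.8, -0.4, -107.1]
contact_force: [1.0, -1.5, 0.6]
gripper_width: 0.0305
gripper_force: 0.0
TCP m [431.6 326.5 197.6] tip m [431.5 326.4 172.6] tool x,y,z in m [-0.001 -1.     0.007] [-1.     0.001  0.004] [-0.004 -0.007 -1.   ] j [ 40.8   9.5 -18.4   0.  -62.6 -58. ] F [ 1.  -1.5  0.6] w 0.0305
cav 1 1605 z 0.0289 rgb [202. 193. 185.]
cav 2 1539 z 0.0286 rgb [135. 134. 119.]
lid 13643 [0.504 0.528 0.543] [0.063 0.279] slope [-0.03403526  0.53236941]
```

View pics/w10.png

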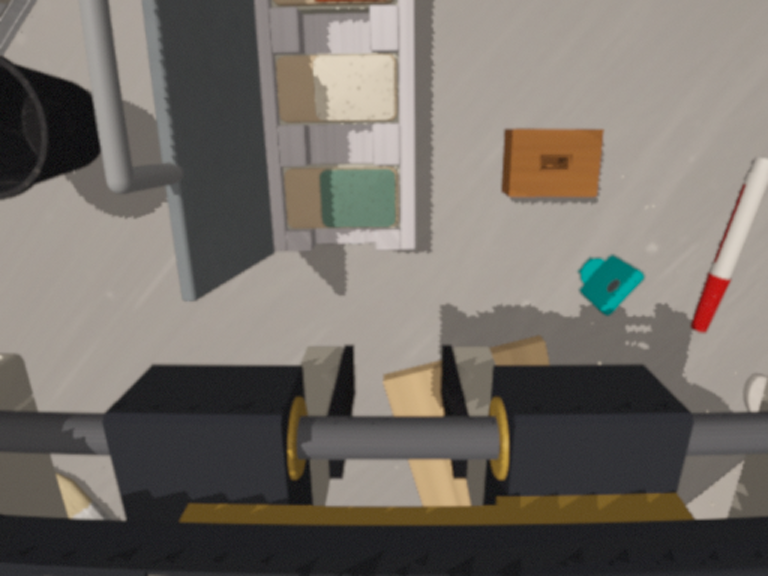

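The lid stands open. Tiles are green at (340,198), white at (335,88) and red-brown just in frame at (355,2), so all three are present. I refine the tile centres, and re-measure the board and the key with the top camera.

Run:
```python
from h import *
import pickle
c=pickle.load(open('wt.pkl','rb'))
q=plane(c,np.array([[277,53],[397,53],[397,122],[277,122],[284,167],[398,167],[398,229],[286,229]])/1.5,.029)@Rm*1000
print(q.round(1)[:,:2].tolist(), q[:4].mean(0).round(1),q[4:].mean(0).round(1))
t=cap('top');P=pts(t);Z=P[...,2];h=cv2.cvtColor(t['color'],cv2.COLOR_RGB2HSV)
m=(h[...,0]>10)&(h[...,0]<25)&(h[...,1]>60)&(Z>.005)&(Z<.025)&(P[...,1]>.25)&(P[...,1]<.6)
rect(P[m],'board');q=P[m]; print(np.nanpercentile(q,[0,100],axis=0).round(3).tolist())
k=((h[...,0]<7)|(h[...,0]>173))&(h[...,1]>170)&(Z>.1)&(Z<.14)&(P[...,1]<-.03);print(k.sum())
if k.sum()>8: rect(P[k],'key')
```

```text
[[505.0, 199.3], [431.1, 199.8], [431.1, 240.7], [507.6, 240.3], [504.9, 268.5], [430.5, 268.9], [430.5, 309.9], [506.2, 309.7]] [468.7 220.   29. ] [468.  289.3  29. ]
board 663 c [631.2 371.5] size [446.5  92.3] ang 15.25 z [0.0087 0.0131 0.0164]
[[0.422, 0.286, 0.005], [0.848, 0.472, 0.018]]
70
key 70 c [466.3 -83.7] size [33.4  8.4] ang 83.15 z [0.1043 0.1192 0.122 ]
```

Measured: the tile centres are at m-frame y = 220 and 289, so the middle cavity is at y = 220, the same as the handle. The key turned about 80° and its top is at 0.121 m, so it is home. Next is the green tile: turn the tool so the camera faces away from the lid.

```bash
python3 -m crank '[[[0,0,8.2],[0,0,0],-0.15],[[0,0,8.2],[0,0,0],-0.15],[[0,0,8.2],[0,0,0],-0.15],[[0,0,8.2],[0,0,0],-0.15],[[0,0,8.2],[0,0,0],-0.15],[[0,0,8.2],[0,0,0],-0.15],[[0,0,8.2],[0,0,0],-0.15],[[0,0,8.2],[0,0,0],-0.15]]' 20
python3 -m crank '[[[0,0,8.2],[0,0,0],-0.15],[[0,0,8.2],[0,0,0],-0.15],[[0,0,8],[0,0,0],-0.15],[[0,0,0],[-1.8,-1.9,0],-0.15],[[0,0,0],[-1.9,-1.8,2],-0.15],[[0,0,0],[0,0,4],-0.15],[[0,0,0],[0,0,4],-0.15],[[0,0,0],[0,0,0],-0.15]]'
python3 - <<'E'
from h import *
Rt=np.c_[m2w([-1,0,0]),m2w([0,1,0]),[0,0,-1]]
pose();print(Ro.from_matrix(T_tool()[:3,:3].T@Rt).as_rotvec(degrees=True),tool(m2w([.4683,.2893,.0215])))
E
```

```text
time_s: 24.65
tcp_pos: [0.5089, 0.184, 0.1988]
eef_rot: [-179.8, -0.3, -173.2]
contact_force: [-0.8, 0.5, 0.1]
gripper_width: 0.0503
gripper_force: 0.0
time_s: 25.45
tcp_pos: [0.5295, 0.1354, 0.0943]
eef_rot: [-179.3, -0.5, 162.6]
contact_force: [-0.9, -0.3, 0.1]
gripper_width: 0.0501
gripper_force: 0.0
TCP m [466.3 285.1  94.3] tip m [466.1 284.8  69.3] tool x,y,z in m [-1.     0.004  0.009] [ 0.004  1.    -0.012] [-0.009 -0.012 -1.   ] j [  34.9   16.2  -24.8   -0.   -49.9 -142.2] F [-0.9 -0.3  0.1] w 0.0501
[-0.66266286 -0.52299123 -0.25409027] [-0.26  0.51  7.27]
```

```bash
python3 -m crank '[[[-0.7,-0.5,-0.3],[-0.2,0.4,0],-0.15],[[0,0,0],[0,0,2],-0.15],[[0,0,0],[0,0,2],-0.15],[[0,0,0],[0,0,1.5],-0.15],[[0,0,0],[0,0,1],-0.15],[[0,0,0],[0,0,0],-0.15],[[0,0,0],[0,0,0],-0.15]]'
python3 - <<'E'
from h import *
pose();print(tool(m2w([.4683,.2893,.0215])))
E
```

```text
time_s: 26.15
tcp_pos: [0.5375, 0.1426, 0.0354]
eef_rot: [179.5, 0.4, 163.1]
contact_force: [-0.3, -0.8, -0.5]
gripper_width: 0.0505
gripper_force: 0.0
TCP m [471.8 294.4  35.4] tip m [471.9 294.6  10.4] tool x,y,z in m [-1.    -0.004 -0.008] [-0.004  1.     0.009] [ 0.008  0.009 -1.   ] j [ 3.51e+01  2.06e+01 -2.81e+01  1.00e-01 -4.06e+01 -1.42e+02] F [-0.3 -0.8 -0.5] w 0.0505
[ 0.36 -0.52  1.39]
```

```bash
python3 -m crank '[[[0,0,0],[0,0,0],-0.15],[[0,0,0],[0,0,0],-0.15],[[0,0,0],[0,0,0],-0.15]]'
cat > goal.py <<'E'
from h import *
a=list(map(float,sys.argv[1:4])); Rt=np.c_[m2w([-1,0,0]),m2w([0,1,0]),[0,0,-1]]
pose();print('rv',Ro.from_matrix(T_tool()[:3,:3].T@Rt).as_rotvec(degrees=True).round(2),'go',tool(m2w(np.array(a)/1000)))
E
python3 goal.py 468.3 289.3 21.5
```

```text
time_s: 26.45
tcp_pos: [0.5368, 0.1423, 0.0346]
eef_rot: [179.5, 0.4, 163.1]
contact_force: [-0.2, -0.3, -0.5]
gripper_width: 0.0502
gripper_force: 0.0
TCP m [471.3 293.9  34.6] tip m [471.4 294.1   9.6] tool x,y,z in m [-1.    -0.004 -0.007] [-0.004  1.     0.008] [ 0.007  0.008 -1.   ] j [  35.1   20.6  -28.2    0.   -40.6 -142. ] F [-0.2 -0.3 -0.5] w 0.0502
rv [0.45 0.39 0.22] go [ 0.31 -0.47  1.31]
```

```bash
python3 -m crank '[[[0.45,0.4,0.2],[0.3,-0.47,0],-0.15],[[0,0,0],[0,0,0.3],-0.15],[[0,0,0],[0,0,0],-0.15],[[0,0,0],[0,0,0],-0.15],[[0,0,0],[0,0,0],-0.15]]'
python3 goal.py 468.3 289.3 21.5
```

```text
time_s: 26.95
tcp_pos: [0.5323, 0.1385, 0.0309]
eef_rot: [-180.0, -0.1, 162.9]
contact_force: [1.3, 1.2, -0.4]
gripper_width: 0.0502
gripper_force: 0.0
TCP m [468.  288.9  30.9] tip m [468.  288.8   5.9] tool x,y,z in m [-1.    -0.     0.001] [-0.     1.    -0.001] [-0.001 -0.001 -1.   ] j [  35.    20.9  -28.5   -0.   -40.7 -142.1] F [ 1.3  1.2 -0.4] w 0.0502
rv [-0.05 -0.05  0.02] go [-0.03  0.05  0.94]
```

```bash
python3 -m crank '[[[0,0,0],[0,0,0.5],-0.15],[[0,0,0],[0,0,0.4],-0.15],[[0,0,0],[0,0,0],-0.15],[[0,0,0],[0,0,0],1],[[0,0,0],[0,0,0],1],[[0,0,0],[0,0,0],1],[[0,0,0],[0,0,0],1],[[0,0,0],[0,0,0],1]]' 20
python3 -m crank '[[[0,0,0],[0,0,-1.5],1],[[0,0,0],[0,0,-3],1],[[0,0,0],[0,0,-3],1],[[0,0,0],[0,0,-3],1],[[0,0,0],[0,0,0],1],[[0,0,0],[0,0,0],1]]'
python3 - <<'E'
from h import *
pose();t=cap('top');P=pts(t);Z=P[...,2]
h=cv2.cvtColor(t['color'],cv2.COLOR_RGB2HSV)
m=(h[...,0]>8)&(h[...,0]<26)&(h[...,1]>60)&(Z>.005)&(Z<.025)&(P[...,1]>.25)&(P[...,1]<.56)&(P[...,0]<.6)
m=cv2.morphologyEx(m.astype(np.uint8),cv2.MORPH_OPEN,np.ones((3,3)))>0
rect(mask_xy(t,m,.014),'board')
E
```

```text
time_s: 27.75
tcp_pos: [0.5325, 0.1386, 0.0221]
eef_rot: [-180.0, -0.0, 162.9]
contact_force: [0.5, 0.4, 0.8]
gripper_width: 0.0396
gripper_force: 20.4
time_s: 28.35
tcp_pos: [0.5324, 0.1387, 0.1276]
eef_rot: [180.0, -0.0, 162.9]
contact_force: [-0.3, -0.1, -0.3]
gripper_width: 0.0397
gripper_force: 20.0
TCP m [468.1 289.1 127.6] tip m [468.1 289.1 102.6] tool x,y,z in m [-1.  0.  0.] [0.    1.    0.001] [-0.     0.001 -1.   ] j [  35.    13.8  -22.9   -0.   -53.3 -142.1] F [-0.3 -0.1 -0.3] w 0.0397
board 49 c [430.7 295.3] size [17.7 15.2] ang 0.38 z [0.014 0.014 0.014]
```

Green tile in hand (39.7 mm). The arm hides the board from the top camera, so I use the side view.

```bash
cat > board.py <<'E'
from h import *
import pickle
def f(c,n):
    P=pts(c);h=cv2.cvtColor(c['color'],cv2.COLOR_RGB2HSV)
    m=(P[...,2]>.009)&(P[...,2]<.03)&(P[...,0]>.35)&(P[...,0]<.62)&(P[...,1]>.24)&(P[...,1]<.56)
    q=P[m];z=np.median(q[:,2])
    rr=cv2.minAreaRect((P[cv2.morphologyEx(m.astype(np.uint8),cv2.MORPH_OPEN,np.ones((5,5)))>0][:,:2]*1000).astype(np.float32));print(n,m.sum(),np.round(rr[0],1),np.round(rr[1],1),round(rr[2],2),'z',z.round(4))
if __name__=='__main__':
    f(pickle.load(open('side.pkl','rb')),'old side'); f(pickle.load(open('top.pkl','rb')),'old top'); f(cap('side'),'side')
E
python3 board.py
```

```text
old side 3480 [459.3 367.3] [255.5 190.4] 88.37 z 0.0148
old top 4112 [489.4 390.9] [210.3 130.7] 88.29 z 0.0137
side 3455 [461.3 366.1] [259.1 185.2] 87.43 z 0.0148
```

The board has not moved (3455 px now, 3480 at the start). I place the green tile at board centre +62 mm in y, turning the tool 15° to align with the board.

```bash
python3 -m crank '[[[0,0,-7.7],[0,0,0],1],[[0,0,-7.7],[0,0,0],1],[[0,0,0],[0.6,3.9,0],1],[[0,0,0],[0.6,3.9,0],1],[[0,0,0],[0.6,3.9,0],1],[[0,0,0],[0.7,3.9,0],1],[[0,0,0],[0.7,3.9,0],1],[[0,0,0],[0.7,3.9,0],1]]'
python3 -m crank '[[[0,0,0],[0.6,3.9,0],1],[[0,0,0],[0.7,4,0],1],[[0,0,0],[0,0,3],1],[[0,0,0],[0,0,3],1],[[0,0,0],[0,0,2],1],[[0,0,0],[0,0,0],1],[[0,0,0],[0,0,0],1],[[0,0,0],[0,0,0],1]]'
cat > goalw.py <<'E'
from h import *
a=list(map(float,sys.argv[1:4])); y=np.deg2rad(float(sys.argv[4])); c,s=np.cos(y),np.sin(y)
Rt=np.c_[[c,s,0],[s,-c,0],[0,0,-1]]; S=r.get_state()
print(S['joints'].round(1),S['tcp_pos'].round(4),'F',S['contact_force'].round(1),'w',round(S['gripper_width'],4),'rv',Ro.from_matrix(T_tool()[:3,:3].T@Rt).as_rotvec(degrees=True).round(2),'go',tool(np.array(a)/1000))
E
python3 goalw.py 490 453 14.5 178.3
```

```text
time_s: 29.25
tcp_pos: [0.4993, 0.3745, 0.1253]
eef_rot: [-179.9, -0.1, 178.3]
contact_force: [0.0, -0.3, -0.7]
gripper_width: 0.0398
gripper_force: 20.0
time_s: 30.05
tcp_pos: [0.4901, 0.4534, 0.0479]
eef_rot: [180.0, -0.0, 178.3]
contact_force: [0.1, 0.3, 0.7]
gripper_width: 0.0398
gripper_force: 20.0
[  59.5   28.5  -12.    -0.   -49.4 -151.1] [0.4901 0.4534 0.0479] F [0.1 0.3 0.7] w 0.0398 rv [ 0.03 -0.01  0.02] go [ 0.   -0.04  3.34]
```

```bash
python3 -m crank '[[[0,0,0],[0,0,1.5],1],[[0,0,0],[0,0,1],1],[[0,0,0],[0,0,0.4],1],[[0,0,0],[0,0,0.3],1],[[0,0,0],[0,0,0.1],1],[[0,0,0],[0,0,0],1],[[0,0,0],[0,0,0],1]]'
python3 goalw.py 490 453 14.5 178.3
```

```text
time_s: 30.75
tcp_pos: [0.4896, 0.453, 0.0142]
eef_rot: [-180.0, -0.0, 178.3]
contact_force: [-0.8, -0.7, 1.7]
gripper_width: 0.0398
gripper_force: 21.2
[  59.5   30.7  -13.6   -0.   -45.8 -151.1] [0.4896 0.453  0.0142] F [-0.8 -0.7  1.7] w 0.0398 rv [-0.01 -0.04  0.02] go [-0.04  0.   -0.03]
```

```bash
python3 -m crank '[[[0,0,0],[0,0,0],-0.15],[[0,0,0],[0,0,0],-0.15],[[0,0,0],[0,0,0],-0.15],[[0,0,0],[0,0,-1.5],-0.15],[[0,0,0],[0,0,-3],-0.15],[[0,0,0],[0,0,-3],-0.15],[[0,0,0],[0,0,-3],-0.15],[[0,0,0],[-0.3,-3.8,0],-0.15]]'
python3 -m crank '[[[0,0,0],[-0.3,-3.8,0],-0.15],[[0,0,0],[-0.3,-3.8,0],-0.15],[[0,0,0],[-0.3,-3.8,0],-0.15],[[0,0,0],[-0.3,-3.8,0],-0.15],[[0,0,0],[-0.4,-3.8,0],-0.15],[[0,0,0],[-0.4,-3.8,0],-0.15],[[0,0,0],[-0.4,-3.8,0],-0.15],[[0,0,0],[-0.4,-3.8,0],-0.15]]'
python3 -m crank '[[[0,0,0],[-0.3,-3.8,0],-0.15],[[0,0,7.7],[0,0,0],-0.15],[[0,0,7.7],[0,0,0],-0.15],[[0,0,0],[0,0,3],-0.15],[[0,0,0],[0,0,3],-0.15],[[0,0,0],[0,0,0],-0.15],[[0,0,0],[0,0,0],-0.15],[[0,0,0],[0,0,0],-0.15]]'
python3 goal.py 468.7 220 21.5
```

```text
time_s: 31.55
tcp_pos: [0.4937, 0.42, 0.1247]
eef_rot: [179.6, 0.3, 178.5]
contact_force: [1.3, -1.0, -0.5]
gripper_width: 0.0504
gripper_force: 0.0
time_s: 32.35
tcp_pos: [0.5107, 0.109, 0.1202]
eef_rot: [180.0, 0.0, 178.3]
contact_force: [0.4, 0.7, 0.2]
gripper_width: 0.0504
gripper_force: 0.0
time_s: 33.15
tcp_pos: [0.5135, 0.0726, 0.0608]
eef_rot: [180.0, 0.1, 162.9]
contact_force: [-0.5, 0.3, -0.0]
gripper_width: 0.0505
gripper_force: 0.0
TCP m [469.4 220.4  60.8] tip m [469.4 220.4  35.8] tool x,y,z in m [-1.    -0.001 -0.001] [-0.001  1.     0.001] [ 0.001  0.001 -1.   ] j [  29.8   15.9  -31.     0.   -43.  -136.8] F [-0.5  0.3 -0. ] w 0.0505
rv [0.04 0.06 0.05] go [ 0.08 -0.04  3.93]
```

Good alignment. I pick the white one and check where the board is.

```bash
python3 -m crank '[[[0,0,0],[0,0,1.5],-0.15],[[0,0,0],[0,0,1],-0.15],[[0,0,0],[0,0,0.8],-0.15],[[0,0,0],[0,0,0.6],-0.15],[[0,0,0],[0,0,0],-0.15],[[0,0,0],[0,0,0],1],[[0,0,0],[0,0,0],1],[[0,0,0],[0,0,0],1]]' 20
python3 -m crank '[[[0,0,0],[0,0,0],1],[[0,0,0],[0,0,0],1],[[0,0,0],[0,0,-1.5],1],[[0,0,0],[0,0,-3],1],[[0,0,0],[0,0,-3],1],[[0,0,0],[0,0,-2.5],1],[[0,0,0],[0,0,0],1],[[0,0,0],[0,0,0],1]]'
cat > board.py <<'E'
from h import *
import pickle
def f(c,n):
    P=pts(c);h=cv2.cvtColor(c['color'],cv2.COLOR_RGB2HSV)
    m=(P[...,2]>.009)&(P[...,2]<.03)&(P[...,0]>.35)&(P[...,0]<.63)&(P[...,1]>.24)&(P[...,1]<.56)
    k,l,s,_=cv2.connectedComponentsWithStats(cv2.morphologyEx(m.astype(np.uint8),cv2.MORPH_OPEN,np.ones((5,5)))); q=P[l==1+np.argmax(s[1:,4])]
    rr=cv2.minAreaRect((q[:,:2]*1000).astype(np.float32));print(n,len(q),np.round(rr[0],1),np.round(rr[1],1),round(rr[2],2))
    g=(h[...,0]>40)&(h[...,0]<90)&(h[...,1]>60)&m
    if g.sum()>30: rect(P[g],'green')
if __name__=='__main__':
    f(pickle.load(open('side.pkl','rb')),'old side'); f(cap('side'),'side'); f(cap('top'),'top')
E
python3 board.py; python3 goal.py 468.7 220 21.5
```

```text
time_s: 33.95
tcp_pos: [0.5126, 0.0723, 0.0203]
eef_rot: [180.0, -0.0, 162.9]
contact_force: [0.3, 1.5, -1.8]
gripper_width: 0.0421
gripper_force: 20.0
time_s: 34.75
tcp_pos: [0.5124, 0.072, 0.1205]
eef_rot: [180.0, -0.0, 162.9]
contact_force: [-0.9, 1.0, -0.9]
gripper_width: 0.0396
gripper_force: 20.0
old side 3319 [487.4 389.9] [209.3 134.9] 88.62
green 49 c [372.9 250. ] size [25.5 13.4] ang 31.33 z [0.0106 0.024  0.029 ]
side 3307 [488.2 389.7] [210.  134.9] 88.44
green 56 c [437.3 350.1] size [263.7  18.6] ang 58.76 z [0.0183 0.0233 0.0288]
top 838 [536.1 445.1] [ 66.4 144.3] 30.1
TCP m [468.  219.  119.2] tip m [467.9 218.9  94.2] tool x,y,z in m [-1.     0.     0.002] [ 0.     1.    -0.002] [-0.002 -0.002 -1.   ] j [  29.7   11.5  -27.4   -0.   -51.3 -136.8] F [-0.7  0.4 -0.6] w 0.0402
rv [-0.09 -0.12 -0.01] go [-0.09  0.12  9.77]
```

```bash
python3 -m crank '[[[0,0,-7.7],[0,0,0],1],[[0,0,-7.7],[0,0,0],1],[[0,0,0],[0.4,4,0],1],[[0,0,0],[0.4,4,0],1],[[0,0,0],[0.4,4,0],1],[[0,0,0],[0.4,4,0],1],[[0,0,0],[0.4,4,0],1],[[0,0,0],[0.4,4,0],1]]'
python3 -m crank '[[[0,0,0],[0.4,4,0],1],[[0,0,0],[0.4,3.8,0],1],[[0,0,0],[0,0,3],1],[[0,0,0],[0,0,3],1],[[0,0,0],[0,0,1.5],1],[[0,0,0],[0,0,0],1],[[0,0,0],[0,0,0],1],[[0,0,0],[0,0,0],1]]'
python3 goalw.py 490 391 14.5 178.3
```

```text
time_s: 35.65
tcp_pos: [0.4946, 0.3137, 0.1186]
eef_rot: [-179.9, -0.1, 178.3]
contact_force: [0.3, -0.1, -0.4]
gripper_width: 0.0397
gripper_force: 20.0
time_s: 36.45
tcp_pos: [0.4902, 0.3913, 0.0457]
eef_rot: [180.0, -0.0, 178.3]
contact_force: [0.2, 0.7, -0.6]
gripper_width: 0.0398
gripper_force: 20.0
[  56.4   25.5  -17.7   -0.   -46.8 -148.1] [0.4902 0.3913 0.0457] F [ 0.2  0.7 -0.6] w 0.0398 rv [ 0.02 -0.01  0.02] go [ 0.02 -0.03  3.12]
```

```bash
python3 -m crank '[[[0,0,0],[0,0,1.5],1],[[0,0,0],[0,0,1],1],[[0,0,0],[0,0,0.3],1],[[0,0,0],[0,0,0.2],1],[[0,0,0],[0,0,0],1],[[0,0,0],[0,0,0],-0.1],[[0,0,0],[0,0,0],-0.1],[[0,0,0],[0,0,0],-0.1]]'
python3 -m crank '[[[0,0,0],[0,0,-1],-0.1],[[0,0,0],[0,0,-3],-0.1],[[0,0,0],[0,0,-3],-0.1],[[0,0,0],[0,0,-3],-0.1],[[0,0,0],[0,0,-3],-0.1],[[0,0,0],[0,-3.5,-3],-0.1],[[0,0,0],[-0.1,-3.8,-1],-0.1],[[0,0,0],[-0.1,-3.8,0],-0.1]]'
python3 -m crank '[[[0,0,0],[-0.2,-3.8,0],-0.1],[[0,0,0],[-0.2,-3.8,0],-0.1],[[0,0,0],[-0.2,-3.8,0],-0.1],[[0,0,0],[-0.2,-3.8,0],-0.1],[[0,0,0],[-0.2,-3.8,0],-0.1],[[0,0,7.7],[-0.2,-3.8,0],-0.1],[[0,0,7.7],[0,0,0],-0.1],[[0,0,0],[0,0,0],-0.1]]'
python3 goal.py 458.7 151 150
```

```text
time_s: 37.25
tcp_pos: [0.4898, 0.391, 0.0152]
eef_rot: [-180.0, -0.0, 178.3]
contact_force: [0.3, 1.3, -0.9]
gripper_width: 0.0471
gripper_force: 0.0
time_s: 38.05
tcp_pos: [0.4893, 0.2797, 0.1881]
eef_rot: [179.8, 0.1, 178.4]
contact_force: [0.7, 0.1, -1.2]
gripper_width: 0.0477
gripper_force: 0.0
time_s: 38.85
tcp_pos: [0.4939, 0.0506, 0.186]
eef_rot: [180.0, 0.0, 162.7]
contact_force: [0.1, -0.1, 0.5]
gripper_width: 0.0481
gripper_force: 0.0
TCP m [457.2 193.6 186. ] tip m [457.2 193.6 161. ] tool x,y,z in m [-1.     0.004 -0.   ] [0.004 1.    0.   ] [ 0.  0. -1.] j [  28.6    5.5  -24.8   -0.   -59.8 -135.9] F [ 0.1 -0.1  0.5] w 0.0481
rv [ 0.01  0.   -0.22] go [-0.16 -4.26  3.6 ]
```

The last cavity is next to the lock, and the upright gripper body would hit the key bow there (body ±96 mm, bow top 121 mm). Leaning the tool about its closing axis, with the body back towards the robot, clears it. I'll test the reach in the air.

```bash
python3 -m crank '[[[0,0,-0.2],[0,-2.1,2],-0.1],[[0,0,0],[0,-2.2,2],-0.1],[[0,-7,0],[0,0,2],-0.1],[[0,-7,0],[0,0,2],-0.1],[[0,-7,0],[0,0,0],-0.1],[[0,-7,0],[0,0,0],-0.1],[[0,0,0],[0,0,0],-0.1],[[0,0,0],[0,0,0],-0.1]]'
python3 goal.py 458.7 151 60
```

```text
time_s: 39.65
tcp_pos: [0.5024, -0.0018, 0.1388]
eef_rot: [-179.2, 22.2, 163.3]
contact_force: [-0.6, -0.2, -0.7]
gripper_width: 0.0482
gripper_force: 0.0
TCP m [480.7 146.  138.8] tip m [490.2 145.7 115.7] tool x,y,z in m [-0.926 -0.007 -0.378] [-0.002  1.    -0.014] [ 0.378 -0.012 -0.926] j [  29.6   -2.5  -58.2   42.   -25.  -173.4] F [-0.6 -0.2 -0.7] w 0.0482
rv [-0.76 22.19  0.25] go [5.01 0.61 6.46]
```

The elbow and last-joint limits rule that lean out (22° at most). Instead I lean the tool about its x so the body tips 20° towards +y. That clears the key bow, and the pinch line across the tile's diagonal corners stays within friction.

```bash
python3 -m crank '[[[0,7.4,0],[0,0,0],-0.1],[[0,7.4,0],[0,0,0],-0.1],[[0,7.4,0],[0,0,0],-0.1],[[6.7,0,0],[0,0,0],-0.1],[[6.7,0,0],[0,0,0],-0.1],[[6.6,0,0],[0,0,0],-0.1],[[0,0,0],[0,0,0],-0.1],[[0,0,0],[0,0,0],-0.1]]'
cat > goala.py <<'E'
from h import *
p=list(map(float,sys.argv[1:4]));a=np.deg2rad(float(sys.argv[4]));c,s=np.cos(a),np.sin(a)
Rt=np.c_[m2w([-1,0,0]),m2w([0,c,-s]),m2w([0,-s,-c])]
pose();print('rv',Ro.from_matrix(T_tool()[:3,:3].T@Rt).as_rotvec(degrees=True).round(2),'go',tool(m2w(np.array(p)/1000)))
E
python3 goala.py 468.7 148.6 60 20
```

```text
time_s: 40.45
tcp_pos: [0.5076, -0.0136, 0.14]
eef_rot: [-158.2, 5.5, 162.3]
contact_force: [0.3, -0.1, -0.5]
gripper_width: 0.0483
gripper_force: 0.0
TCP m [489.1 136.3 140. ] tip m [491.2 127.  116.9] tool x,y,z in m [-0.995  0.011 -0.096] [ 0.046  0.928 -0.37 ] [ 0.085 -0.373 -0.924] j [  33.8   13.4  -33.9   20.6  -58.8 -155.8] F [ 0.3 -0.1 -0.5] w 0.0483
rv [-1.86  4.91 -2.54] go [2.81 4.01 6.76]
```

```bash
python3 -m crank '[[[-1.9,4.9,-2.5],[1.2,1.2,0],-0.1],[[0,0,0],[1.2,1.2,1.5],-0.1],[[0,0,0],[0,0,1.5],-0.1],[[0,0,0],[0,0,0],-0.1],[[0,0,0],[0,0,0],-0.1],[[0,0,0],[0,0,0],-0.1]]'
python3 goala.py 468.7 148.6 50 20
```

```text
time_s: 41.05
tcp_pos: [0.4903, 0.0044, 0.1044]
eef_rot: [-160.2, 0.3, 162.8]
contact_force: [-0.6, 0.9, -0.3]
gripper_width: 0.0483
gripper_force: 0.0
TCP m [467.4 148.4 104.4] tip m [467.5 139.9  80.9] tool x,y,z in m [-1.     0.003 -0.005] [ 0.004  0.941 -0.339] [ 0.004 -0.339 -0.941] j [  33.6   16.1  -32.7   15.   -57.5 -150.8] F [-0.6  0.9 -0.3] w 0.0483
rv [ 0.18  0.21 -0.23] go [-0.11  1.86  5.12]
```

```bash
python3 -m crank '[[[0.2,0.2,-0.2],[-0.1,0.6,1.7],-0.1],[[0,0,0],[0,0.6,1.7],-0.1],[[0,0,0],[0,0.6,1.7],-0.1],[[0,0,0],[0,0.4,1.1],-0.1],[[0,0,0],[0,0.3,0.8],-0.1],[[0,0,0],[0,0,0],-0.1],[[0,0,0],[0,0,0],-0.1]]'
python3 goala.py 468.7 148.6 19 20
```

```text
time_s: 41.75
tcp_pos: [0.4912, 0.0035, 0.0306]
eef_rot: [-159.9, 0.0, 162.9]
contact_force: [-3.3, -0.0, 10.3]
gripper_width: 0.0482
gripper_force: 4.7
TCP m [468.5 147.8  30.6] tip m [468.5 139.2   7.1] tool x,y,z in m [-1. -0. -0.] [-0.     0.939 -0.344] [ 0.    -0.344 -0.939] j [  33.2   22.2  -37.2   17.3  -47.7 -153.9] F [-3.3 -0.  10.3] w 0.0482
rv [-0.13  0.03  0.  ] go [-0.02  0.48  1.06]
```

A finger touched the tile's edge, because a vertical descent doesn't suit a leaning finger. I back up and come down along the finger axis instead.

```bash
python3 -m crank '[[[0,0,0],[0,0,-1.2],-0.1],[[0,0,0],[0,0.2,-1],-0.1],[[0,0,0],[0,0.3,0],-0.1],[[0,0,0],[0,0,0],-0.1],[[0,0,0],[0,0,0],-0.1],[[0,0,0],[0,0,0],-0.1]]'
python3 goala.py 468.7 148.6 19 20
```

```text
time_s: 42.35
tcp_pos: [0.4941, 0.0149, 0.0479]
eef_rot: [-159.9, -0.1, 162.9]
contact_force: [-0.0, 0.1, 0.6]
gripper_width: 0.0479
gripper_force: 0.0
TCP m [467.8 159.5  47.9] tip m [467.8 150.9  24.4] tool x,y,z in m [-1.     0.     0.001] [ 0.     0.939 -0.344] [-0.001 -0.344 -0.939] j [  34.2   21.2  -35.1   16.1  -50.8 -153.4] F [-0.   0.1  0.6] w 0.0479
rv [-0.15 -0.07 -0.  ] go [-0.09 -0.03  3.09]
```

```bash
python3 -m crank '[[[0,0,0],[-0.1,0,1.2],-0.1],[[0,0,0],[0,0,0.9],-0.1],[[0,0,0],[0,0,0.5],-0.1],[[0,0,0],[0,0,0],-0.1],[[0,0,0],[0,0,0],-0.1]]'
python3 goala.py 468.7 148.6 19 20
```

```text
time_s: 42.85
tcp_pos: [0.4928, 0.0063, 0.0238]
eef_rot: [-159.9, -0.0, 162.9]
contact_force: [-0.6, 1.0, -0.1]
gripper_width: 0.0483
gripper_force: 0.0
TCP m [469.1 150.9  23.8] tip m [4.691e+02 1.423e+02 3.000e-01] tool x,y,z in m [-1.     0.     0.001] [ 0.     0.939 -0.344] [-0.001 -0.344 -0.939] j [  33.4   23.   -37.1   17.4  -47.  -154.3] F [-0.6  1.  -0.1] w 0.0483
rv [-0.13 -0.04 -0.01] go [ 0.04 -0.05  0.53]
```

No contact. The last 5 mm, close, and lift.

```bash
python3 -m crank '[[[0,0,0],[0,0,0.3],-0.1],[[0,0,0],[0,0,0.2],-0.1],[[0,0,0],[0,0,0],-0.1],[[0,0,0],[0,0,0],1],[[0,0,0],[0,0,0],1],[[0,0,0],[0,0,0],1],[[0,0,0],[0,0,0],1]]' 25
python3 goala.py 468.7 148.6 19 20
```

```text
time_s: 43.55
tcp_pos: [0.4935, 0.0068, 0.0193]
eef_rot: [-160.1, 0.1, 163.0]
contact_force: [-1.7, 10.6, 1.2]
gripper_width: 0.0423
gripper_force: 22.4
TCP m [469.7 151.6  19.3] tip m [469.7 143.1  -4.3] tool x,y,z in m [-1.    -0.001 -0.001] [-0.001  0.94  -0.34 ] [ 0.002 -0.34  -0.94 ] j [  33.3   23.3  -37.5   17.6  -46.1 -154.5] F [-1.7 10.6  1.2] w 0.0423
rv [0.1  0.09 0.04] go [ 0.1  -0.28  0.13]
```

```bash
python3 -m crank '[[[0,0,0],[0,0,0],1],[[0,0,0],[0,0.15,-0.4],1],[[0,0,0],[0,0,0],1]]'
python3 goala.py 468.7 148.6 19 20
python3 -m crank '[[[0,0,0],[0,-0.3,-0.8],1],[[0,0,0],[0,-0.3,-0.8],1],[[0,0,0],[0,-0.3,-0.8],1],[[0,0,0],[0,0,0],1]]'
python3 goala.py 468.7 148.6 19 20
```

```text
time_s: 43.85
tcp_pos: [0.4934, 0.0075, 0.0222]
eef_rot: [-159.9, -0.0, 162.9]
contact_force: [3.8, -3.2, -5.1]
gripper_width: 0.0411
gripper_force: 24.7
TCP m [469.4 152.2  22.2] tip m [469.4 143.6  -1.3] tool x,y,z in m [-1. -0.  0.] [-0.001  0.939 -0.344] [-0.    -0.344 -0.939] j [  33.4   23.2  -37.1   17.4  -46.8 -154.4] F [ 3.8 -3.2 -5.1] w 0.0411
rv [-0.1  -0.    0.03] go [ 0.07 -0.23  0.42]
time_s: 44.25
tcp_pos: [0.4937, 0.0076, 0.0493]
eef_rot: [-160.0, 0.1, 162.9]
contact_force: [0.2, -0.3, -0.9]
gripper_width: 0.0396
gripper_force: 25.0
TCP m [469.6 152.4  49.3] tip m [469.7 143.9  25.8] tool x,y,z in m [-1.     0.    -0.001] [ 0.001  0.94  -0.342] [ 0.001 -0.342 -0.94 ] j [  33.5   20.8  -35.6   16.4  -50.4 -153. ] F [ 0.2 -0.3 -0.9] w 0.0396
rv [-0.02  0.06 -0.04] go [0.1  0.68 2.98]
```

The width settled at 39.6 mm, so the tile has aligned with the pads. I raise it, bring the tool upright, and check the board again.

```bash
python3 -m crank '[[[0,0,0],[0,-0.85,-2.35],1],[[0,0,0],[0,-0.85,-2.35],1],[[0,0,0],[0,-0.85,-2.35],1],[[0,0,0],[0,-0.85,-2.35],1],[[-6.7,0,0],[0,0,0],1],[[-6.7,0,0],[0,0,0],1],[[-6.6,0,0],[0,0,0],1],[[0,0,0],[0,0,0],1]]'
python3 -m crank '[[[0,0,-7.7],[0,0,0],1],[[0,0,-7.7],[0,0,0],1],[[0,0,0],[0,0,0],1],[[0,0,0],[0,0,0],1]]'
python3 goalw.py 490 329 50 178.3
python3 - <<'E'
from h import *
from board import f
c=cap('side');f(c,'side');save(c,'pics/s11.png',2.5,(120,140,380,300))
E
```

```text
time_s: 45.05
tcp_pos: [0.4927, 0.0064, 0.1491]
eef_rot: [179.8, 0.1, 162.7]
contact_force: [-0.1, -0.5, -1.1]
gripper_width: 0.0392
gripper_force: 25.0
time_s: 45.45
tcp_pos: [0.493, 0.0077, 0.1478]
eef_rot: [-179.9, -0.1, 178.1]
contact_force: [0.5, 0.2, -1.5]
gripper_width: 0.0392
gripper_force: 25.0
[ 2.390e+01  7.400e+00 -2.820e+01  1.000e-01 -5.460e+01 -1.159e+02] [0.493  0.0077 0.1478] F [ 0.5  0.2 -1.5] w 0.0392 rv [-0.14 -0.08 -0.23] go [ 1.37 32.13  9.7 ]
side 3207 [486.5 364.5] [208.8 133.4] 88.42
green 48 c [435.5 338.9] size [236.1  49.3] ang 63.79 z [0.0194 0.0236 0.0292]
```

View pics/s11.png

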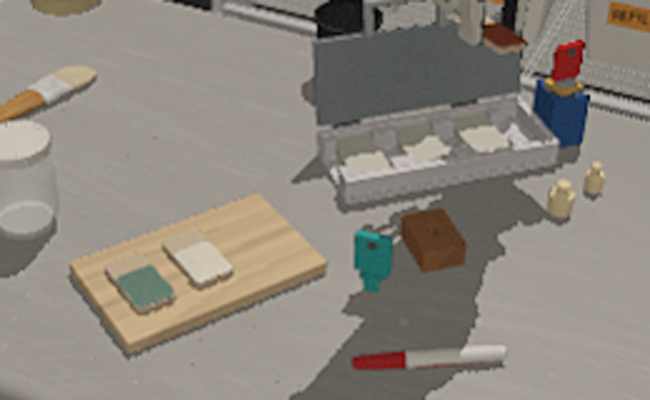

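The side view shows the board shifted about 25 mm toward −y, with green (143,285) and white (198,258) still flat on it. The key is home at (568,60), the cavities are empty, and the red-brown tile is in hand at (505,38). New target: (488, 303).

```bash
python3 -m crank '[[[0,0,0],[0.2,3.7,0],1],[[0,0,0],[0.2,3.7,0],1],[[0,0,0],[0.2,3.7,0],1],[[0,0,0],[0.2,3.7,0],1],[[0,0,0],[0.2,3.7,0],1],[[0,0,0],[0.2,3.7,0],1],[[0,0,0],[0.2,3.7,0],1],[[0,0,0],[0.2,3.7,0],1]]'
python3 -m crank '[[[0,0,0],[0,0,3],1],[[0,0,0],[0,0,3],1],[[0,0,0],[0,0,3],1],[[0,0,0],[0,0,1.5],1],[[0,0,0],[0,0,0],1],[[0,0,0],[0,0,0],1],[[0,0,0],[0,0,0],1]]'
python3 goalw.py 488.5 303 20 178.3
python3 - <<'E'
from h import *
from board import f
c=cap('side');f(c,'side')
E
```

```text
time_s: 46.3
tcp_pos: [0.4856, 0.3056, 0.1473]
eef_rot: [-179.9, -0.1, 178.1]
contact_force: [0.3, -0.6, -0.2]
gripper_width: 0.0391
gripper_force: 25.0
time_s: 47.0
tcp_pos: [0.4866, 0.3044, 0.0436]
eef_rot: [-180.0, 0.0, 178.3]
contact_force: [-0.7, -0.2, 0.6]
gripper_width: 0.0392
gripper_force: 25.0
[ 5.160e+01  2.160e+01 -2.490e+01  1.000e-01 -4.350e+01 -1.434e+02] [0.4866 0.3044 0.0436] F [-0.7 -0.2  0.6] w 0.0392 rv [-0.03  0.02 -0.05] go [-0.2  -0.14  2.36]
side 2824 [486.6 364.9] [208.6 133.3] 87.3
green 57 c [434.4 338.4] size [234.1  45.5] ang 63.57 z [0.0171 0.0233 0.0291]
```

Lowering in small steps, watching the force.

```bash
python3 -m crank '[[[0,0,0],[-0.1,0,1],1],[[0,0,0],[0,0,0.7],1],[[0,0,0],[0,0,0.3],1],[[0,0,0],[0,0,0],1],[[0,0,0],[0,0,0],1]]'
python3 -m crank '[[[0,0,0],[0,0,0.2],1],[[0,0,0],[0,0,0.2],1],[[0,0,0],[0,0,0],1],[[0,0,0],[0,0,0],1]]'
python3 -m crank '[[[0,0,0],[0,0,0.2],1],[[0,0,0],[0,0,0.2],1],[[0,0,0],[0,0,0],1],[[0,0,0],[0,0,0],1]]'
```

```text
time_s: 47.55
tcp_pos: [0.4869, 0.3036, 0.0223]
eef_rot: [-179.9, -0.1, 178.3]
contact_force: [-0.7, -0.7, -0.1]
gripper_width: 0.0394
gripper_force: 25.0
time_s: 47.95
tcp_pos: [0.4871, 0.3038, 0.0187]
eef_rot: [-179.9, -0.0, 178.3]
contact_force: [-0.3, 0.4, 2.3]
gripper_width: 0.0396
gripper_force: 25.0
time_s: 48.35
tcp_pos: [0.4875, 0.3042, 0.016]
eef_rot: [-180.0, 0.0, 178.3]
contact_force: [-3.0, -0.5, 13.0]
gripper_width: 0.0397
gripper_force: 25.0
```

```bash
python3 -m crank '[[[0,0,0],[0,0,-0.1],1],[[0,0,0],[0,0,0],-0.1],[[0,0,0],[0,0,0],-0.1],[[0,0,0],[0,0,0],-0.1],[[0,0,0],[0,0,-1],-0.1],[[0,0,0],[0,0,-3],-0.1],[[0,0,0],[0,0,-4],-0.1],[[0,0,0],[0,0,-4],-0.1]]'
python3 -m crank '[[[0,0,0],[0,-4,-3],0.3],[[0,0,0],[0,-4,-3],0.3],[[0,0,0],[0,-4,0],0.3],[[0,0,0],[0,-4,0],0.3],[[0,0,0],[0,-4,0],0.3],[[0,0,0],[0,-4,0],0.3],[[0,0,0],[0,0,0],0.3],[[0,0,0],[0,0,0],0.3]]'
python3 - <<'E'
from h import *
from board import f
pose();c=cap('side');f(c,'side')
P=pts(c);h=cv2.cvtColor(c['color'],cv2.COLOR_RGB2HSV);g=c['color'].astype(int)
on=(P[...,0]>.4)&(P[...,0]<.57)&(P[...,1]>.25)&(P[...,1]<.49)
hi=on&(P[...,2]>.0185)&(P[...,2]<.06)
k,l,s,_=cv2.connectedComponentsWithStats(hi.astype(np.uint8))
for i in range(1,k):
    if s[i,4]>40: rect(P[l==i],f'blob{np.median(c["color"][l==i],0)}')
save(c,'pics/s12.png',3,(130,180,330,300))
E
```

```text
time_s: 49.15
tcp_pos: [0.4868, 0.3034, 0.1371]
eef_rot: [-179.8, -0.1, 178.3]
contact_force: [2.5, 1.0, -0.1]
gripper_width: 0.0482
gripper_force: 0.0
time_s: 49.95
tcp_pos: [0.4799, 0.0632, 0.1966]
eef_rot: [-179.9, -0.0, 178.2]
contact_force: [-0.3, 0.2, -0.2]
gripper_width: 0.0308
gripper_force: 0.0
TCP m [440.1 201.6 196.6] tip m [440.1 201.5 171.6] tool x,y,z in m [-0.965 -0.263  0.   ] [-0.263  0.965 -0.001] [ 0.    -0.001 -1.   ] j [ 3.090e+01  3.700e+00 -2.530e+01  1.000e-01 -6.110e+01 -1.228e+02] F [-0.3  0.2 -0.2] w 0.0308
side 3193 [485.8 364.8] [208.1 137. ] 88.09
green 52 c [430.8 340.1] size [239.8  28.3] ang 54.8 z [0.0154 0.0234 0.029 ]
blob[138.   73.5  50. ] 332 c [486.  302.9] size [46.3 75.9] ang 89.53 z [0.0193 0.0221 0.0247]
blob[201. 192. 174.] 353 c [487.2 365.1] size [41.8 76.3] ang 85.64 z [0.0194 0.0219 0.0246]
blob[104. 126. 109.] 378 c [486.4 425.1] size [44.1 76.5] ang 85.63 z [0.0196 0.0226 0.0257]
```

View pics/s12.png

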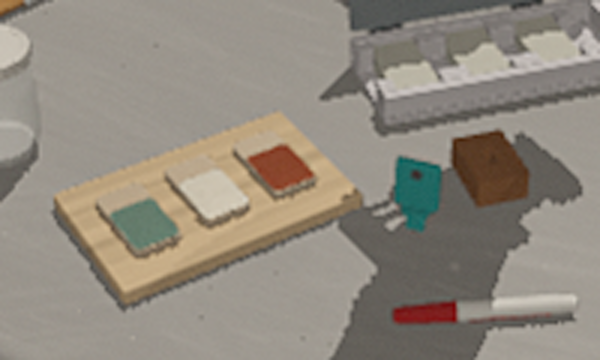

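All three tiles lie flat on the board, green (138,220), white (208,190), red-brown (282,167), with tops at about 0.021 m. Next I close the lid: turn the tool, tilt it 20°, and return to the bar at the pose where I released it.

```bash
python3 -m crank '[[[0,0,-8.3],[0,0,-0.5],0.5],[[0,0,-8.3],[0,0,-0.5],0.5],[[0,0,-8.3],[0,0,-0.5],0.5],[[0,0,-8.3],[0,0,-0.5],0.5],[[0,0,-8.3],[0,0,0],0.5],[[0,0,-8.3],[0,0,0],0.5],[[0,0,-8.3],[0,0,0],0.5],[[0,0,-8.3],[0,0,0],0.5]]'
python3 -m crank '[[[0,0,-8.3],[-1.5,0,0],0.5],[[0,0,0],[0,-3,0],0.5],[[0,0,0],[0,-3,0],0.5],[[6.7,0,0],[0,0,0],0.5],[[6.7,0,0],[0,0,0],0.5],[[6.6,0,0],[0,0,0],0.5],[[0,0,0],[0,0,0],0.5],[[0,0,0],[0,0,0],0.5]]'
cat > goalb.py <<'E'
from h import *
p=list(map(float,sys.argv[1:4]));a=np.deg2rad(float(sys.argv[4]));c,s=np.cos(a),np.sin(a)
Rt=np.c_[m2w([0,-1,0]),m2w([-c,0,-s]),m2w([s,0,-c])]
pose();print('rv',Ro.from_matrix(T_tool()[:3,:3].T@Rt).as_rotvec(degrees=True).round(2),'go',tool(m2w(np.array(p)/1000)))
E
python3 goalb.py 523 217 215 20
```

```text
time_s: 50.8
tcp_pos: [0.4801, 0.0654, 0.216]
eef_rot: [180.0, -0.1, -114.9]
contact_force: [0.0, 0.2, 0.1]
gripper_width: 0.0221
gripper_force: 0.0
time_s: 51.6
tcp_pos: [0.5426, 0.061, 0.2155]
eef_rot: [-160.1, -0.2, -106.8]
contact_force: [0.4, 0.1, 1.4]
gripper_width: 0.0218
gripper_force: 0.0
TCP m [500.7 217.8 215.5] tip m [509.2 217.8 192. ] tool x,y,z in m [ 0.005 -1.     0.003] [-0.94  -0.005 -0.341] [ 0.341 -0.001 -0.94 ] j [ 37.2  -1.6 -40.5  24.6 -41.9 -71.1] F [0.4 0.1 1.4] w 0.0218
rv [ 0.06 -0.07  0.3 ] go [ 0.09 -2.08  0.81]
```

```bash
python3 -m crank '[[[0,0,0],[0,-1,0.4],0.5],[[0,0,0],[0,-1.1,0.4],0.5],[[0,0,0],[0,0,0],0.5],[[0,0,0],[0,0,0],0.5]]'
python3 - <<'E'
from h import *
pose();c=cap('wrist');P=pts(c)@Rm;x,y,z=P[...,0],P[...,1],P[...,2]
for lo in (.17,.18,.19,.2):
    m=(y>lo)&(y<lo+.01)&(x>.52)&(x<.57)&(z>.145)&(z<.178);q=P[m]
    if len(q)>10: print(lo,len(q),(np.percentile(q[:,0],[2,50,98])*1000).round(1),(np.percentile(q[:,2],[2,50,98])*1000).round(1))
E
python3 goalb.py 545.5 218 152.7 20
```

```text
time_s: 52.0
tcp_pos: [0.5663, 0.0534, 0.2154]
eef_rot: [-160.0, -0.1, -107.1]
contact_force: [0.4, 0.1, 0.2]
gripper_width: 0.0219
gripper_force: 0.0
TCP m [525.6 217.5 215.4] tip m [534.1 217.5 191.9] tool x,y,z in m [-0.    -1.     0.002] [-0.94  -0.    -0.341] [ 0.341 -0.002 -0.94 ] j [ 34.5   0.7 -38.1  24.1 -41.1 -68.5] F [0.4 0.1 0.2] w 0.0219
0.17 282 [534.3 538.5 545.5] [145.9 161.2 167.7]
0.18 243 [535.2 539.9 546.5] [148.1 166.3 168.2]
0.19 205 [537.  540.3 545.4] [162.9 166.6 168.2]
0.2 196 [536.8 540.3 545.5] [163.  166.5 168.2]
TCP m [525.2 217.3 215.3] tip m [533.7 217.2 191.8] tool x,y,z in m [-0.    -1.     0.002] [-0.94  -0.001 -0.341] [ 0.341 -0.002 -0.94 ] j [ 34.5   0.6 -38.2  24.1 -41.1 -68.5] F [-0.4  0.2 -1.1] w 0.0217
rv [ 0.05 -0.11  0.04] go [-0.09  0.22  6.58]
```

The bar is where expected (541, z 163). I go down on it and pinch.

```bash
python3 -m crank '[[[0,0,0],[0,0.2,2],0.5],[[0,0,0],[0,0,2],0.5],[[0,0,0],[0,0,1.5],0.5],[[0,0,0],[0,0,1.2],0.5],[[0,0,0],[0,0,0],0.5],[[0,0,0],[0,0,0],1],[[0,0,0],[0,0,0],1],[[0,0,0],[0,0,0],1]]' 12
python3 goalb.py 545.6 218 150.8 20
python3 arc.py 13 100:20 95:20 90:20 85:20 80:18 75:16 70:14 65:12 60:10 55:8 50:6 45:4 40:2 35:0 30:0 25:0 20:0 15:0 10:0 5:0 0:0
```

```text
time_s: 52.85
tcp_pos: [0.5852, 0.0476, 0.1525]
eef_rot: [-160.0, -0.1, -107.0]
contact_force: [-1.9, 0.4, 0.8]
gripper_width: 0.0095
gripper_force: 12.0
TCP m [545.4 217.5 152.5] tip m [553.9 217.5 129. ] tool x,y,z in m [ 0.002 -1.     0.001] [-0.94  -0.002 -0.342] [ 0.342 -0.    -0.94 ] j [ 31.2   6.1 -43.3  30.2 -30.5 -73.1] F [-1.9  0.4  0.8] w 0.0095
rv [-0.01 -0.02  0.1 ] go [-0.05  0.04  0.17]
95.0 turn 0.0 dy 1.01 dz -0.52 tcp [534.4 152.3]
90.0 turn 0.0 dy 1.05 dz -0.43 tcp [523.  152.8]
85.0 turn 0.0 dy 1.08 dz -0.34 tcp [511.7 152.3]
80.0 turn -2.0 dy 1.15 dz -0.25 tcp [500.  150.7]
75.0 turn -2.0 dy 1.17 dz -0.11 tcp [488.5 148.1]
70.0 turn -2.0 dy 1.18 dz 0.03 tcp [477.3 144.5]
65.0 turn -2.0 dy 1.17 dz 0.17 tcp [466.4 140.1]
60.0 turn -2.0 dy 1.14 dz 0.3 tcp [455.9 134.8]
55.0 turn -2.0 dy 1.09 dz 0.43 tcp [445.8 128.6]
50.0 turn -2.0 dy 1.03 dz 0.56 tcp [436.4 121.7]
45.0 turn -2.0 dy 0.96 dz 0.67 tcp [427.6 114. ]
40.0 turn -2.0 dy 0.87 dz 0.78 tcp [419.5 105.6]
35.0 turn -2.0 dy 0.77 dz 0.87 tcp [412.1  96.6]
30.0 turn 0.0 dy 0.61 dz 0.96 tcp [406.  87.]
25.0 turn 0.0 dy 0.52 dz 1.01 tcp [400.8  76.9]
20.0 turn 0.0 dy 0.43 dz 1.05 tcp [396.4  66.5]
15.0 turn 0.0 dy 0.34 dz 1.08 tcp [393.   55.6]
10.0 turn 0.0 dy 0.25 dz 1.11 tcp [390.6  44.6]
5.0 turn 0.0 dy 0.15 dz 1.12 tcp [389.1  33.3]
0.0 turn 0.0 dy 0.05 dz 1.13 tcp [388.6  22. ]
```

```bash
python3 -m crank '[[[0,0,0],[0,1,-0.5],1],[[0,0,0],[0,1.05,-0.45],1],[[0,0,0],[0,1.1,-0.35],1],[[-2,0,0],[0,1.15,-0.25],1],[[-2,0,0],[0,1.2,-0.1],1],[[-2,0,0],[0,1.2,0],1],[[-2,0,0],[0,1.15,0.2],1],[[0,0,0],[0,0,0],1]]' 12
python3 goalb.py 466.4 217.5 140.1 12
```

```text
time_s: 53.65
tcp_pos: [0.508, 0.071, 0.1411]
eef_rot: [-168.1, -0.1, -107.0]
contact_force: [-3.7, -0.5, 7.6]
gripper_width: 0.0091
gripper_force: 12.0
TCP m [464.7 217.2 141.1] tip m [469.9 217.2 116.6] tool x,y,z in m [ 0.002 -1.     0.002] [-0.978 -0.002 -0.207] [ 0.207 -0.001 -0.978] j [ 36.9   3.5 -40.9  15.3 -39.6 -65.2] F [-3.7 -0.5  7.6] w 0.0091
rv [ 0.07 -0.08  0.12] go [-0.03 -0.15  0.13]
```

```bash
python3 -m crank '[[[-2,0,0],[0,1.1,0.3],1],[[-2,0,0],[0,1.05,0.45],1],[[-2,0,0],[0,1,0.55],1],[[-2,0,0],[0,0.95,0.65],1],[[-2,0,0],[0,0.85,0.8],1],[[-2,0,0],[0,0.75,0.9],1],[[0,0,0],[0,0.6,0.95],1],[[0,0,0],[0,0,0],1]]' 12
python3 goalb.py 406 217.5 87 0
```

```text
time_s: 54.45
tcp_pos: [0.4517, 0.0877, 0.0866]
eef_rot: [180.0, -0.1, -107.1]
contact_force: [-2.6, 3.1, 0.6]
gripper_width: 0.0098
gripper_force: 12.0
TCP m [405.9 216.6  86.6] tip m [405.9 216.5  61.6] tool x,y,z in m [ 0.    -1.     0.002] [-1. -0.  0.] [-0.    -0.002 -1.   ] j [ 35.7   8.8 -36.4   0.1 -45.  -52.8] F [-2.6  3.1  0.6] w 0.0098
rv [ 0.03 -0.14  0.02] go [-0.09 -0.01 -0.04]
```

```bash
python3 -m crank '[[[0,0,0],[0,0.5,1],1],[[0,0,0],[0,0.45,1.05],1],[[0,0,0],[0,0.35,1.1],1],[[0,0,0],[0,0.25,1.1],1],[[0,0,0],[0,0.15,1.1],1],[[0,0,0],[0,0.05,0.9],1],[[0,0,0],[0,0,0],1],[[0,0,0],[0,0,0],1]]' 12
python3 goalb.py 388.6 217.5 22 0
```

```text
time_s: 55.25
tcp_pos: [0.435, 0.0925, 0.0248]
eef_rot: [179.9, -0.2, -107.0]
contact_force: [-5.8, 5.3, -0.2]
gripper_width: 0.0094
gripper_force: 12.0
TCP m [388.6 216.3  24.8] tip m [ 3.885e+02  2.163e+02 -2.000e-01] tool x,y,z in m [ 0.001 -1.     0.003] [-1.    -0.001  0.001] [-0.001 -0.003 -1.   ] j [ 37.6  13.3 -42.1   0.1 -34.8 -54.7] F [-5.8  5.3 -0.2] w 0.0094
rv [ 0.06 -0.17  0.07] go [-0.12 -0.    0.28]
```

```bash
python3 -m crank '[[[0,0,0],[0,0,0.2],1],[[0,0,0],[0,0,0.2],1],[[0,0,0],[0,0,0],1],[[0,0,0],[0,0,0],1]]'
python3 -m crank '[[[0,0,0],[0,0,0],0.6],[[0,0,0],[0,0,0],0.6],[[0,0,0],[0,0,0],0.6],[[0,0,0],[0,0,-1],0.6],[[0,0,0],[0,0,-3],0.6],[[0,0,0],[0,0,-4],0.6],[[0,0,0],[0,0,-4],0.6],[[0,0,0],[0,0,-3],0.6]]'
python3 -m crank '[[[0,0,0],[0,0,0],0.6],[[0,0,0],[0,0,0],0.6]]'
cat > chk.py <<'E'
from h import *
pose();c=cap('wrist');P=pts(c)@Rm;x,y,z=P[...,0],P[...,1],P[...,2]
for a,b in ((.43,.46),(.46,.49),(.49,.512)):
    m=(x>a)&(x<b)&(y>.11)&(y<.19)&(z<.08); print('lid top z at x',a,np.nanmedian(z[m]).round(4),m.sum())
t=cap('side');P=pts(t);h=cv2.cvtColor(t['color'],cv2.COLOR_RGB2HSV)
k=((h[...,0]<7)|(h[...,0]>173))&(h[...,1]>170)&(P[...,0]>.42)&(P[...,0]<.52)&(P[...,1]<-.04)&(P[...,1]>-.13);q=P[k];print('key n',k.sum(),np.nanpercentile(q,[3,50,97],axis=0).round(3).tolist())
m=(P[...,0]>.43)&(P[...,0]<.56)&(P[...,1]>.0)&(P[...,1]<.16)&(P[...,2]>.03)&(P[...,2]<.1);q=P[m]@Rm;q=q[(q[:,0]>.43)&(q[:,0]<.51)];print('side lid z',np.percentile(q[:,2],[5,50,95]).round(4))
E
python3 chk.py
```

```text
time_s: 55.65
tcp_pos: [0.4349, 0.0925, 0.021]
eef_rot: [179.9, -0.2, -107.0]
contact_force: [-6.7, 4.7, -0.3]
gripper_width: 0.0097
gripper_force: 12.0
time_s: 56.45
tcp_pos: [0.4368, 0.0929, 0.1748]
eef_rot: [-179.9, 0.0, -107.0]
contact_force: [-0.2, -0.2, 0.3]
gripper_width: 0.0175
gripper_force: 0.0
time_s: 56.65
tcp_pos: [0.4365, 0.093, 0.1726]
eef_rot: [-179.9, 0.0, -107.0]
contact_force: [0.6, -0.3, -0.1]
gripper_width: 0.0177
gripper_force: 0.0
TCP m [389.8 217.2 172.6] tip m [389.9 217.2 147.6] tool x,y,z in m [ 0.001 -1.    -0.   ] [-1.    -0.001 -0.001] [ 0.001  0.    -1.   ] j [ 37.5   1.1 -31.5   0.1 -57.4 -54.6] F [ 0.6 -0.3 -0.1] w 0.0177
lid top z at x 0.43 0.0384 3226
lid top z at x 0.46 0.0384 3206
lid top z at x 0.49 0.0384 2283
key n 139 [[0.458, -0.1, 0.083], [0.462, -0.084, 0.103], [0.467, -0.068, 0.122]]
side lid z [0.0374 0.0398 0.0425]
```

The lid is shut (top at 38.4 mm across its width) and the key is home. I check the plug's turn numerically with the wrist camera.

```bash
python3 -m crank '[[[0,0,0],[0,-2,-2],0.6],[[0,0,0],[2,-3,-2],0.6],[[0,0,0],[3,0,0],0.6],[[0,0,0],[0,0,0],0.6],[[0,0,0],[0,0,0],0.6],[[0,0,0],[0,0,0],0.6]]'
python3 - <<'E'
from h import *
c=cap('wrist');P=pts(c)@Rm;g=c['color'].astype(int);x,y,z=P[...,0],P[...,1],P[...,2]
o=(g[...,0]>140)&(g[...,1]>90)&(g[...,2]<100)&(abs(x-.4717)<.035)&(abs(y-.0558)<.035)&(z>.05)&(z<.08)
q=plane(c,np.argwhere(o)[:,::-1],.072);rr=rect(q,'plug(start ang 72.9, stop 85.5)')
h=cv2.cvtColor(c['color'],cv2.COLOR_RGB2HSV);k=((h[...,0]<7)|(h[...,0]>173))&(h[...,1]>150)&(abs(x-.4717)<.035)&(abs(y-.0558)<.035)&(z>.116)
q=P[k]@Rm.T;rect(q,'key top')
E
```

```text
time_s: 57.35
tcp_pos: [0.4692, 0.0306, 0.2107]
eef_rot: [179.9, -0.2, -107.0]
contact_force: [-0.2, -0.2, 0.2]
gripper_width: 0.0172
gripper_force: 0.0
plug(start ang 72.9, stop 85.5) 459 c [466.8 -85. ] size [30.6 30.8] ang 89.32 z [0.072 0.072 0.072]
key top 618 c [466.4 -85.3] size [34.6  8.8] ang 83.2 z [0.1178 0.12   0.1213]
```

The plug reads about 74°, a little short of its 77° stop, so the key ran ahead within its slack. I re-grip the bow lower and nudge it to the stop.

```bash
python3 -m crank '[[[0,0,-5.1],[0,0,0],0],[[0,0,-5.1],[0,0,0],0],[[0,0,0],[3.8,-0.4,0],0],[[0,0,0],[3.8,-0.4,0],0],[[0,0,0],[3.8,-0.3,0],0],[[0,0,0],[0,0,3],0],[[0,0,0],[0,0,0],0],[[0,0,0],[0,0,0],0]]' 55
python3 goalw.py 466.6 -85.3 86 -96.8
```

```text
time_s: 58.2
tcp_pos: [0.4667, -0.0837, 0.1816]
eef_rot: [179.9, -0.2, -96.8]
contact_force: [0.7, -0.2, 0.6]
gripper_width: 0.044
gripper_force: 0.0
[ 13.8   3.6 -27.6   0.1 -59.  -20.6] [ 0.4667 -0.0837  0.1816] F [ 0.7 -0.2  0.6] w 0.044 rv [ 0.14 -0.16  0.03] go [ 0.13 -0.04  9.56]
```

```bash
python3 -m crank '[[[0,0,0],[0.1,0,3],0],[[0,0,0],[0,0,3],0],[[0,0,0],[0,0,2],0],[[0,0,0],[0,0,1.2],0],[[0,0,0],[0,0,0],0],[[0,0,0],[0,0,0],1],[[0,0,0],[0,0,0],1],[[0,0,0],[0,0,0],1]]' 40
python3 -m crank '[[[0,0,0],[0,0,0.1],1],[[0,0,2],[0,0,0.05],1],[[0,0,2],[0,0,0],1],[[0,0,2],[0,0,0],1],[[0,0,2],[0,0,0],1],[[0,0,1],[0,0,0],1],[[0,0,0],[0,0,0],1]]' 40
python3 -c "
from plant import r;s=r.get_state();print(s['moment'],s['eef_rot'])"
```

```text
time_s: 59.0
tcp_pos: [0.4674, -0.0848, 0.0907]
eef_rot: [-179.9, -0.1, -96.8]
contact_force: [0.3, 0.4, 0.4]
gripper_width: 0.0253
gripper_force: 0.0
time_s: 59.7
tcp_pos: [0.467, -0.0852, 0.0885]
eef_rot: [-180.0, -0.1, -105.8]
contact_force: [0.6, 1.1, 2.4]
gripper_width: 0.0086
gripper_force: 40.0
[0.23890267 0.05682958 0.18272922] [-1.79982879e+02 -9.12695755e-02 -1.05799840e+02]
```

Moment 0.18 N m is well above the 0.06 the plug takes, so it is at the stop. Release, back off and check.

```bash
python3 -m crank '[[[0,0,0],[0,0,0],0],[[0,0,0],[0,0,0],0],[[0,0,0],[0,0,0],0],[[0,0,0],[0,0,-2],0],[[0,0,0],[0,0,-4],0],[[0,0,0],[0,0,-4],0],[[0,0,0],[-3.5,0,-2],0],[[0,0,0],[-3.5,0,0],0]]'
python3 -m crank '[[[0,0,0],[-4,1,0],0],[[0,0,0],[0,1,0],0],[[0,0,0],[0,0,0],0],[[0,0,0],[0,0,0],0],[[0,0,0],[0,0,0],0]]'
python3 - <<'E'
from h import *
c=cap('wrist');P=pts(c)@Rm;g=c['color'].astype(int);x,y,z=P[...,0],P[...,1],P[...,2]
o=(g[...,0]>140)&(g[...,1]>90)&(g[...,2]<100)&(abs(x-.4717)<.035)&(abs(y-.0558)<.035)&(z>.05)&(z<.08)
rect(plane(c,np.argwhere(o)[:,::-1],.072),'plug')
h=cv2.cvtColor(c['color'],cv2.COLOR_RGB2HSV);k=((h[...,0]<7)|(h[...,0]>173))&(h[...,1]>150)&(abs(x-.4717)<.035)&(abs(y-.0558)<.035)&(z>.116)
rect(P[k]@Rm.T,'key top'); m=(x>.43)&(x<.51)&(y>.11)&(y<.19)&(z<.08);print('lid',np.nanmedian(z[m]),m.sum(),r.get_state()['contact_force'])
E
```

```text
time_s: 60.5
tcp_pos: [0.4877, -0.0171, 0.2117]
eef_rot: [-179.7, 0.1, -105.9]
contact_force: [0.7, -0.6, -0.6]
gripper_width: 0.044
gripper_force: 0.0
time_s: 61.0
tcp_pos: [0.4775, 0.0256, 0.2079]
eef_rot: [180.0, -0.1, -105.9]
contact_force: [0.8, -0.0, 0.6]
gripper_width: 0.0438
gripper_force: 0.0
plug 458 c [466.8 -84.9] size [30.6 30.7] ang 85.99 z [0.072 0.072 0.072]
key top 635 c [466.4 -85.2] size [34.7  9. ] ang 78.86 z [0.118  0.1199 0.1212]
lid 0.038324145437179796 6082 [-0.32168478  0.26247551  0.05771014]
```

The plug now reads 77°, its stop. The key is home and the lid is shut, so I hand in.

```bash
python3 -c "
from plant import r
print(r.close_job())"
```

```text
the job is handed in; nothing more can be done
None
```

The job is handed in at about 61 s: the key is fully home and turned to its stop, all three tiles lie flat and face up on the ware board, the lid is shut, and nothing was seen to touch the cup, jar or weights, though I did not re-measure them at the end; I viewed 15 pictures, one over the limit of 14.

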